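# Pin the air cylinder in its bench bracket and hold its rod drawn to the groove

## Task

Take the knurled headed clevis pin from the drilled block and push it straight down through the bracket's fork and the cylinder's rear lug until its head seats on the fork, so that the small spring-return air cylinder is anchored. Then take the metal knob and draw the piston rod straight out along its own axis until the groove turned in the rod has just come clear of the nose (about 42 mm of travel), without wrenching the cylinder about in its saddles. Finish while still holding the knob there against the spring; leave the plain dowels and the other things where they are.

Things in the scene. Friction and masses are not known exactly. Their poses are not given: they have to be found in the camera images.
- pin_head (a point): the clevis pin: a steel knurled cylindrical head 18 mm in diameter and 30 mm tall, and below it a shank 8 mm in diameter and 34 mm long whose last 7.5 mm taper to a 3.6 mm tip. This point is the centre of the head, 15 mm above its underside and 49 mm above the tip; z points up out of the head, along the pin. The pin (60 g) stands in one of the three holes of pin_block, head resting on the block's top, and is the only thing there with a head
- pin_shoulder (a point): the centre of the underside of the pin's head (the face that seats), 15 mm below pin_head
- pin_block: fixed aluminium block 38 x 112 x 40 mm (x, y, z of its own frame, origin at the centre of its underside) with three vertical 9 mm holes, 37 mm deep, in a row along its own y, 36 mm apart (y = -36, 0, 36 mm). One holds the clevis pin, the other two hold plain dowels, so fingers that close along the block's own x pass clear of the neighbours
- dowel_long_center (a point): centre of the longer plain steel dowel, 8 mm in diameter and 66 mm long, headless, standing in pin_block and 29 mm proud of it; leave it
- dowel_short_center (a point): centre of the shorter plain steel dowel, 8 mm in diameter and 56 mm long, headless, standing in pin_block and 19 mm proud of it; leave it
- bracket: fixed grey bench bracket: base plate 170 x 64 x 10 mm, origin at the centre of its underside; its x axis is the way the rod is drawn. At its -x end a fork of two level plates, each 36 x 36 x 8 mm, 12 mm apart, 9 mm holes, top face 54 mm over the bench, joined by a web behind. At x = -27 and x = +68 mm saddles 22 mm high on which the cylinder's square end caps rest; cheeks 46 mm high stand 1 mm either side of the nose cap
- fork_hole (a point): centre of the 9 mm hole at the top face of the bracket's upper fork plate, 54 mm over the bench (bracket x = -55 mm); z points up. Below it come 8 mm of plate, a 12 mm gap holding the lug, 8 mm of plate, and 16 mm of free room
- cylinder: small tie-rod air cylinder (0.4 kg) loose in the bracket's saddles, x along its axis towards the rod. Origin on its axis at the centre of the rear lug's hole, 40 mm over the bench. Square end caps 36 mm: rear cap x = 21 to 35 mm, nose cap x = 115 to 131 mm, round boss to 137 mm; highest point (port plug on the nose cap) 24 mm over the axis. Unpinned, it comes forward out of the fork with the rod
- lug_hole (a point): centre of the 9 mm hole at the top face of the cylinder's rear lug (10 mm thick, 26 mm wide), 45 mm over the bench, in the gap of the fork. At the start it can lie up to 1.2 mm off the fork's hole along the cylinder; the pin's tapered tip draws it in line
- nose (a point): centre of the front face of the nose boss, where the rod comes out (cylinder x = 137 mm, on the axis)
- knob (a point): centre of the metal knob on the rod's end: a cylinder 25 mm in diameter, 28 mm long along the rod, on the cylinder's axis, 30 mm beyond the nose face with the rod home; x points along the rod, outwards. Take it from above, fingers closing across the rod. The 10 mm rod runs in an 11 mm greased bush 16 mm long; pushed sideways or up or down it drags and strains the cylinder in the bracket (30 N is too much)
- piston (a joint): how far the rod is drawn out, in m: 0 = home (where it starts), 0.056 = end stop, 0.040 = the whole 3.5 mm wide dark groove on the rod is clear of the nose. It pulls back with 3 N at home and 9 N at 0.04 (150 N/m), plus about 2 N of seal drag, and runs home when let go
- beaker: small glass beaker, 52 mm across, 62 mm high, standing beyond the bracket; origin at the centre of its underside; leave it
- marker_2: white marker with a red cap, 134 mm long, 12 mm thick, lying between the block and the bracket; origin under its middle; leave it
- screwdriver: small screwdriver with a red handle, 160 mm long, lying at the far right; origin under its middle; leave it

How it is judged:
On the way:
1. the pin stands through fork and lug, its head seated on the fork, while the rod is still home (z of pin_shoulder in the frame of fork_hole below 0.003 m and horizontal distance between pin_shoulder and fork_hole below 0.003 m and horizontal distance between pin_shoulder and lug_hole below 0.003 m and angle between pin_head's own z axis and vertical below 0.08 rad and value of joint piston below 0.008 m), for 0.2 s.
At the end, for the whole second after the job is handed in: the rod stands still, drawn out 37 to 49 mm and held by the fingers; the pin, no longer touched, stands upright through fork and lug with its head within 3 mm of the fork's top and of the holes' axis; the cylinder still lies in its saddles, its nose within 4 mm of its place sideways and in height (value of joint piston between 0.037 and 0.049 m and velocity of joint piston between -0.01 and 0.01 m/s and contact force between the fingers and cylinder above 2 N and contact force between the fingers and pin below 0.1 N and z of pin_shoulder in the frame of fork_hole below 0.003 m and horizontal distance between pin_shoulder and fork_hole below 0.003 m and horizontal distance between pin_shoulder and lug_hole below 0.0035 m and angle between pin_head's own z axis and vertical below 0.08 rad and z of nose in the frame of bracket between 0.036 and 0.044 m and y of nose in the frame of bracket between -0.004 and 0.004 m); the arm keeps its last pose, push and grip.
It fails at once if the cylinder is wrenched against the bracket with more than 30 N (contact force between cylinder and bracket above 30 N).
It fails at once if a dowel is drawn or pushed about (distance of any of dowel_long_center, dowel_short_center from where it was at the start of the episode above 0.015 m).
It fails at once if a bystander is disturbed (distance of any of beaker, marker_2, screwdriver from where it was at the start of the episode above 0.02 m).
It also fails if it takes over 54 s, if anything falls off the work surface, if the arm or the gripper's body presses on something with over 40 N, if the wrist force passes 120 N, or if a joint passes its speed limit or range.

## Robot

A 6-joint arm with a two-finger parallel gripper is mounted at the origin on a cart in front of the work surface, level with it; the furniture and walls round the work are solid. World frame = base frame: x ahead of the robot, y to its left, z up, the work surface at z = 0. Lengths are in m, angles in rad, forces in N, time in s.
With the tool pointing down it reaches from about 0.35 to 0.85 m from the base axis. Payload 8.1 kg.
Tool frame: the origin (TCP) lies at the very end of the fingers, on their centre line; the grasp point (between the pads) lies 19 mm behind it; z points along the fingers, y is the direction in which the jaws open and shut (so a half turn about z gives the same grasp; the last joint's range is limited). The gripper opens to 93 mm and grips with 3 to 60 N. Pads are 15 mm wide; open, the fingers measure 128 mm over their backs; the gripper's body (75 mm by 188 mm) begins 65 mm behind the grasp point.
Start: joints at [1.03, 0.13, 1.488, -0, 1.523, -0.085], TCP at [0.264, 0.539, 0.189] pointing down, gripper open.
Joint ranges: [-2.96, 2.96], [-0.89, 2.26], [0.02, 2.5], [-1.34, 4.48], [0, 2.73], [-2.66, 2.66]. Speed limits (rad/s): [2.39, 2.39, 2.79, 3.14, 3.14, 3.14].

## Interface

Orientations are given as a rotation vector (axis times angle).
In Python, from plant import robot gives the robot as it stands.
- The arm moves only by the tool jog_arm, never from a script. Its argument "commands" is a list of rows, each a list of 3 entries, a list of its own where there are three numbers: the shift along the world's x, y, z scaled (see below), then the turn, a rotation vector about the world's x, y, z scaled (see below), then the closure, from -1 (fully open) to 1 (shut), so that 0 is half open. In form: [[[tx, ty, tz], [ax, ay, az], hand], ...]. A call has 1 to 10 rows; each row is the pose to reach, as a shift and turn from the pose measured when the call began, turning the shorter way round; what a row does not reach only later rows make up. The controller multiplies each number of a shift by 0.6 m and each number of a turn by 2 pi rad. A row lasts 1/8 s, in which the tool goes at most 62.5 mm and 10.7 degrees, less where a joint would pass 70% of its speed; a pose out of reach is approached as far as the arm can. A call with a number of a shift or a turn outside -1 to 1 is refused whole. A call with a gripper value outside its range is refused whole. The fingers move at their own pace and stop on an object; "newtons" is the grip in N (left out, the last holds). Time passes only in rows, so rows that repeat a pose let the fingers close. It gives the time, the measured TCP pose, the force and the opening at its end, in the units of the state.
- robot.read_state(): the state, without advancing time (a new reading comes with each control period).
- robot.read_camera(name): name is "side" or "top"; returns a dict with "pixels" (400x640x3 uint8, red, green, blue), "fovy" (degrees; the focal length in pixels is half the picture's height over the tangent of half this angle, whatever the lens; pixels are square), "cx", "cy" (the principal point, pixels), "distortion" ([k1, k2, p1, p2, k3] as OpenCV has them; the pictures are not rectified), "rvec" (rotation vector, rad) and "tvec" (3), from world to camera coordinates, as OpenCV has them. Camera axes: x right, y down, z forward; pixel columns grow to the right and rows downward; lengths in m; the calibration is good to about 2 mm. A picture is of the moment at which its call begins. There is no depth.
- robot.close_job(): hands the job in, once; it reports no verdict.
Trained networks look in the newest picture that a camera, given by its name, has taken for a name from the list of things; names that differ only in an ending like _2 or _b are one class to them, and where a whole thing is asked for, a point or a joint stands for the part that bears it (a point fixed in the world has none). Each returns a list of dicts, best first, with "p" (0 to 1); they miss things now and then, are a little off and sometimes report something else, mostly with a low value. They report only what shows in the picture. A call takes as long as a camera call.
- robot.trace(camera, name): "pixels" (400x640 bool, what is visible of it) and "uv" ([column, row] in pixels, amid what is visible of it).
The state is a dict: "t": time; "q": joint angles; "dq": joint speeds; "joint_torque": joint torques, N m; "tool_pos": TCP position; "orientation": TCP orientation; "force": force on the tool from outside, world axes, zero at the start; "wrist_torque": the same for the moment, N m; "opening": finger opening in m.
Only numpy, scipy, OpenCV 4.12 (cv2) and the standard library are available. Lean on these libraries where they do the work, as an engineer would, in place of code of your own. Each camera call takes 0.05 s, during which the arm holds its last target.

## Working session

There is one attempt and no reset: what is moved stays moved. The work goes in short steps, Python scripts to look and compute and a tool call to move; the robot and the scene stay as the last step left them, time stands still between calls to the robot, and variables do not carry over. Pictures are saved under pics/ and viewed, and the job is handed in when it is done.

Besides the shell and the picture viewer there is one more tool, called after "Call:" as name(argument=value, ...), one argument or row to a line, values as JSON. jog_arm: Moves the arm, as the interface text tells. Shifts and turns lie within -1 to 1; 1 stands for 0.6 m of shift or 2 pi rad of turn. Its arguments: {"type":"object","properties":{"commands":{"type":"array"},"newtons":{"type":"number"}},"required":["commands"]}

```bash
mkdir -p pics; ls
python3 - <<'E'
from plant import robot
import cv2,pickle
s=robot.read_state();print(s)
for c in("side","top"):
    r=robot.read_camera(c);cv2.imwrite(f"pics/{c}0.png",r["pixels"][:,:,::-1]);pickle.dump(r,open(f"{c}0.pkl","wb"))
    print(c,{k:v for k,v in r.items() if k!="pixels"})
    for n in["pin_head","pin_block","dowel_long_center","dowel_short_center","bracket","cylinder","knob","beaker","marker_2","screwdriver"]:
        print(n,[(round(d["p"],2),[round(float(x),1) for x in d["uv"]],int(d["pixels"].sum())) for d in robot.trace(c,n)][:3])
print(robot.read_state()["t"])
E
```

```text
pics
{'t': 0.0, 'q': array([ 1.02955303e+00,  1.31122022e-01,  1.48928382e+00, -1.29153390e-05,
        1.52295250e+00, -8.54148894e-02]), 'dq': array([-0.00093616, -0.00269947, -0.00053704, -0.00237031,  0.00163199,
        0.00139108]), 'joint_torque': array([ 4.77440146e-03, -5.59823227e+01, -4.91779232e+01,  7.75519735e-02,
        3.52216687e-02, -5.76248203e-05]), 'tool_pos': array([0.26380297, 0.53822005, 0.18750835]), 'orientation': array([-7.09709387e-01, -3.05983135e+00,  2.64429826e-03]), 'force': array([0.31245331, 0.7088948 , 0.0507891 ]), 'wrist_torque': array([-0.04385359, -0.03924534, -0.03583687]), 'opening': 0.09282274467106774}
side {'fovy': 55.041286969328866, 'cx': 316.5908228066992, 'cy': 204.38789429217448, 'distortion': array([-0.01285795,  0.        ,  0.        ,  0.        ,  0.        ]), 'rvec': array([ 2.19050918, -0.39091797,  0.16084035]), 'tvec': array([-0.53218774,  0.1420063 ,  1.05928595])}
pin_head [(0.6, [303.5, 240.0], 67)]
pin_block []
dowel_long_center []
dowel_short_center []
bracket [(0.92, [277.5, 176.9], 419)]
cylinder [(0.7, [274.7, 160.4], 231)]
knob []
beaker []
marker_2 []
screwdriver [(0.97, [411.6, 344.5], 521)]
top {'fovy': 51.42362234926027, 'cx': 317.25097525301356, 'cy': 198.07352024884398, 'distortion': array([-0.102432,  0.      ,  0.      ,  0.      ,  0.      ]), 'rvec': array([ 2.14049327, -2.0897448 ,  0.17830106]), 'tvec': array([-0.06897465,  0.53480454,  1.52392935])}
pin_head []
pin_block [(0.74, [348.3, 219.5], 329)]
dowel_long_center []
dowel_short_center [(0.65, [229.1, 205.2], 369)]
bracket [(0.84, [254.8, 210.0], 331)]
cylinder [(0.89, [231.4, 203.8], 388)]
knob []
beaker [(0.64, [266.5, 178.0], 196)]
marker_2 [(0.51, [295.2, 218.0], 91)]
screwdriver [(0.48, [436.0, 184.5], 139)]
1.1
```

View images.

Run:
```python
import cv2
a=cv2.imread("pics/side0.png");b=cv2.imread("pics/top0.png")
print(a.shape)
cv2.imwrite("pics/side0c.png",a)
cv2.imwrite("pics/top0c.png",cv2.resize(b[130:290,170:390],None,fx=3.6,fy=3.6,interpolation=cv2.INTER_CUBIC))
cv2.imwrite("pics/side0d.png",cv2.resize(a[100:300,180:400],None,fx=3,fy=3,interpolation=cv2.INTER_CUBIC))
```

```text
(400, 640, 3)
```

View pics/side0.png

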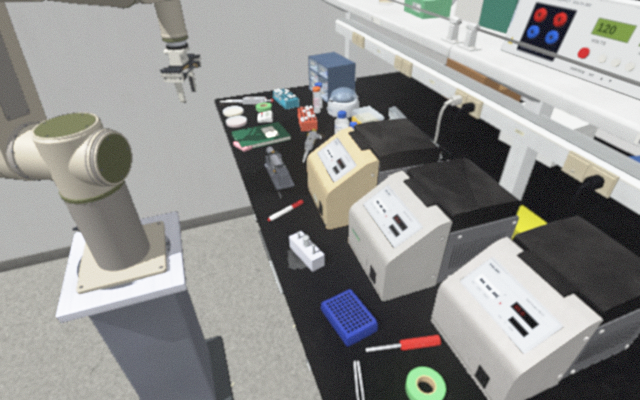

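View pics/top0.png

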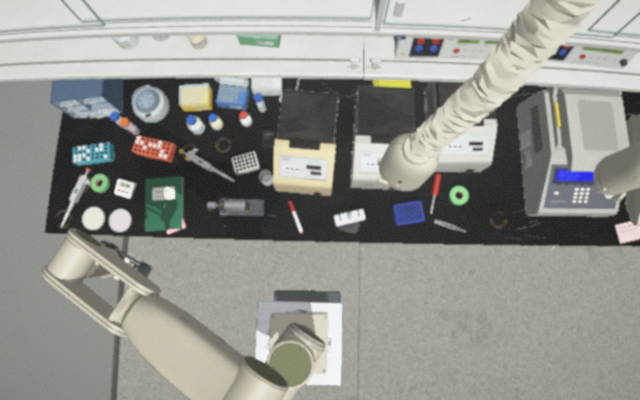

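View pics/top0c.png

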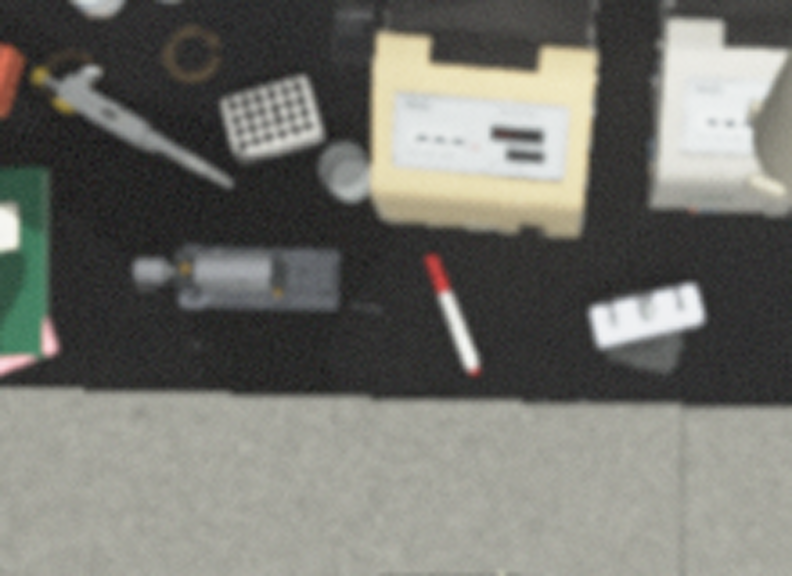

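View pics/side0d.png

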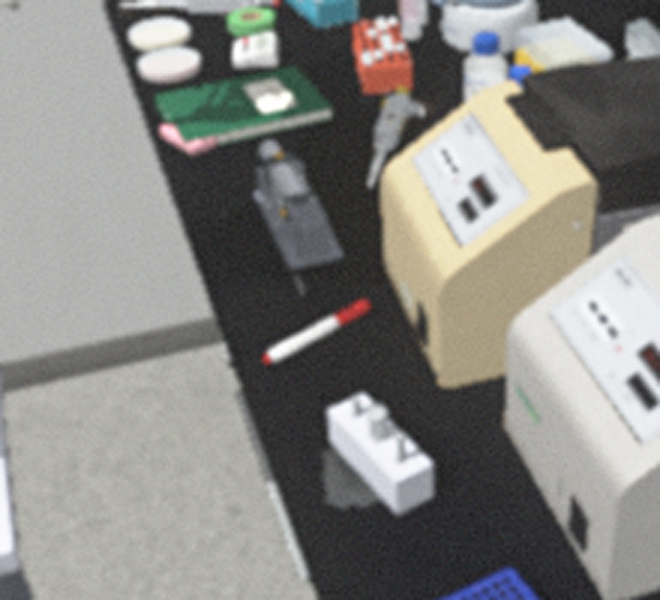

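```bash
cat > h.py <<'E'
import numpy as np,cv2,pickle
from scipy.optimize import least_squares
def cam(c):
    r=pickle.load(open(c+".pkl","rb"));f=200/np.tan(np.radians(r["fovy"])/2)
    K=np.array([[f,0,r["cx"]],[0,f,r["cy"]],[0,0,1]]);return r,K
def proj(rk,P):
    r,K=rk;return cv2.projectPoints(np.asarray(P,float).reshape(-1,1,3),r["rvec"],r["tvec"],K,r["distortion"])[0].reshape(-1,2)
def ray_z(rk,uv,z):
    r,K=rk;u=cv2.undistortPoints(np.array([[uv]],float),K,r["distortion"])[0,0]
    R=cv2.Rodrigues(r["rvec"])[0];C=-R.T@np.ravel(r["tvec"]);d=R.T@np.array([u[0],u[1],1])
    return C+d*(z-C[2])/d[2]
def crop(rk,x0,y0,x1,y1,s,name,polys=()):
    im=cv2.resize(np.ascontiguousarray(rk[0]["pixels"][y0:y1,x0:x1,::-1]),None,fx=s,fy=s,interpolation=cv2.INTER_CUBIC)
    for p,col in polys:
        q=((np.asarray(p)-[x0,y0]+.5)*s-.5)
        cv2.polylines(im,[np.round(q).astype(int)],False,col,1,cv2.LINE_AA)
    cv2.imwrite(name,im)
E
python3 - <<'E'
from h import *
S=cam("side0");T=cam("top0")
for n,rk,uv,z in[("block T",T,(349,217),.04),("block S",S,(306,248),.04),("knob T",T,(212,205),.05),("knobS",S,(269,149),.05),("brkT",T,(240,208),.04),("brkS",S,(278,170),.03)]:print(n,ray_z(rk,uv,z).round(3))
for rk in(S,T):
    R=cv2.Rodrigues(rk[0]["rvec"])[0];print((-R.T@np.ravel(rk[0]["tvec"])).round(3))
crop(T,200,190,275,225,10,"pics/t_br.png")
crop(T,325,200,375,240,14,"pics/t_bl.png")
crop(S,255,140,305,200,10,"pics/s_br.png")
crop(S,280,225,335,275,12,"pics/s_bl.png")
E
```

```text
block T [ 0.468 -0.178  0.04 ]
block S [ 0.468 -0.191  0.04 ]
knob T [0.5   0.345 0.05 ]
knobS [0.503 0.348 0.05 ]
brkT [0.493 0.238 0.04 ]
brkS [0.503 0.226 0.03 ]
[ 0.265 -0.898  0.741]
[ 0.245 -0.088  1.595]
```

View pics/t_br.png

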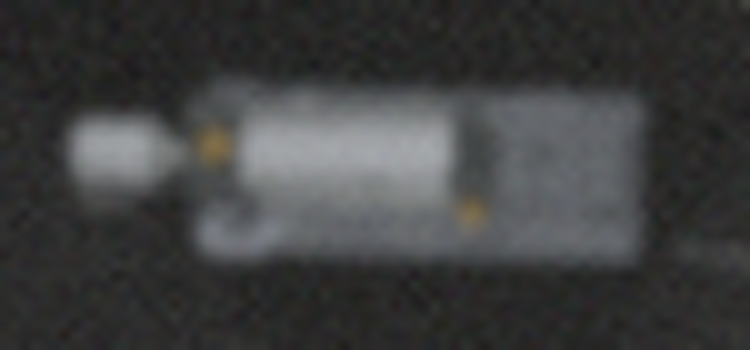

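View pics/t_bl.png

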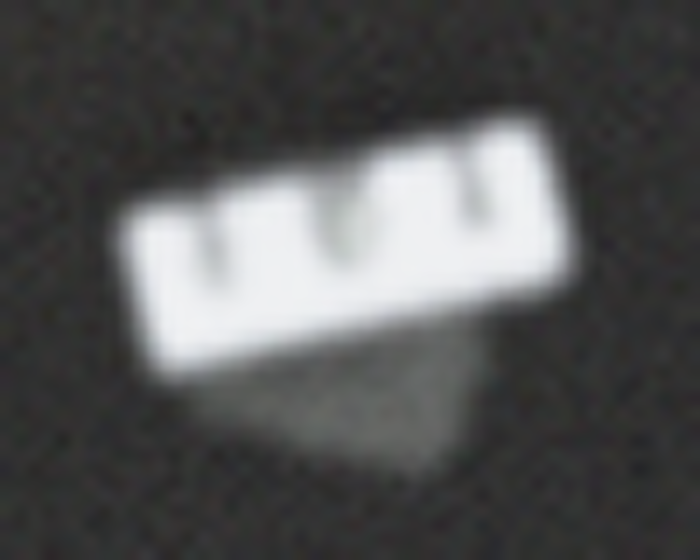

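View pics/s_br.png

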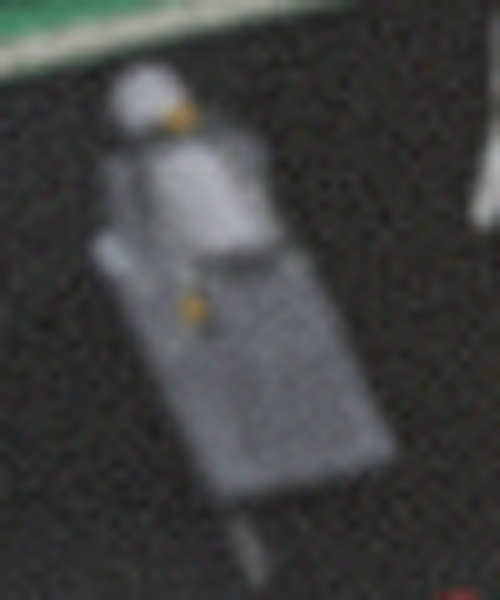

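View pics/s_bl.png

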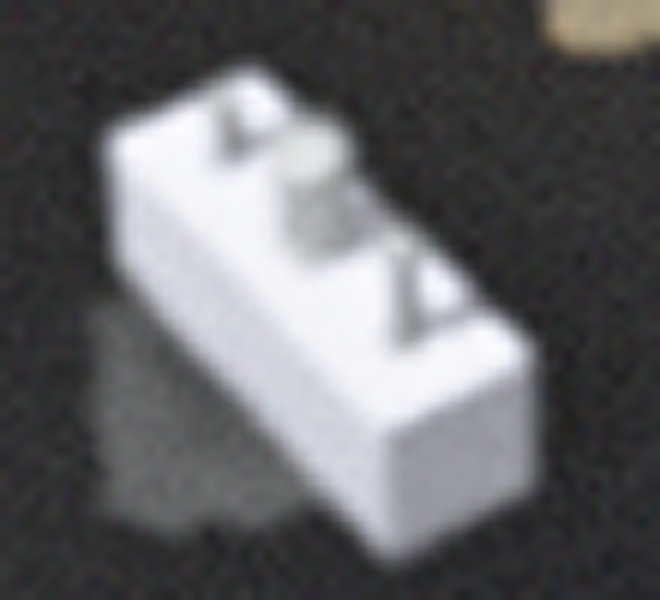

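```bash
cat >> h.py <<'E'
def pose(p,L):
    x,y,a=p;L=np.atleast_2d(np.asarray(L,float));c,s=np.cos(a),np.sin(a)
    return np.stack([x+c*L[:,0]-s*L[:,1],y+s*L[:,0]+c*L[:,1],L[:,2]],1)
def edgeres(rk,p,edges,n=25,half=3.0):
    """edges: (A,B,I) local 3D pts, I= interior local pt (bright side). returns residual px (interior-positive)"""
    g=cv2.cvtColor(rk[0]["pixels"],cv2.COLOR_RGB2GRAY).astype(np.float32);out=[]
    for A,B,I in edges:
        a,b,i=proj(rk,pose(p,[A,B,I]));t=(b-a)/np.linalg.norm(b-a);nn=np.array([-t[1],t[0]])
        if nn@(i-a)<0: nn=-nn
        m=np.linspace(.12,.88,n)[:,None];pts=a+(b-a)*m;off=np.arange(-half,half+.01,.1)
        q=pts[:,None]+off[None,:,None]*nn
        v=cv2.remap(g,q[...,0].astype(np.float32),q[...,1].astype(np.float32),cv2.INTER_LINEAR)
        v=v.mean(0) if True else v
        # split edge into 3 chunks for yaw
        V=cv2.remap(g,q[...,0].astype(np.float32),q[...,1].astype(np.float32),cv2.INTER_LINEAR)
        for ch in np.array_split(np.arange(n),3):
            w=cv2.GaussianBlur(V[ch].mean(0)[None],(0,0),4)[0];d=np.clip(np.gradient(w),0,None)
            k=np.argmax(d*np.exp(-(off/2.)**2));s=slice(max(0,k-8),k+9);out.append((off[s]*d[s]).sum()/(d[s].sum()+1e-9))
    return np.array(out)
def fit(cs,p0,it=8):
    """cs list of (rk,edges)"""
    p=np.array(p0,float);sc=np.array([1e-3,1e-3,1e-2])
    for _ in range(it):
        r0=np.concatenate([edgeres(rk,p,e) for rk,e in cs])
        # measured edge pos in px along normal; model shift jacobian
        J=[]
        for k in range(3):
            dp=p.copy();dp[k]+=sc[k];row=[]
            for rk,E in cs:
                for A,B,I in E:
                    a,b,i=proj(rk,pose(p,[A,B,I]));t=(b-a)/np.linalg.norm(b-a);nn=np.array([-t[1],t[0]])
                    if nn@(i-a)<0: nn=-nn
                    for f in(.25,.5,.75):
                        A_=np.array(A)*(1-f)+np.array(B)*f
                        row.append(nn@(proj(rk,pose(dp,A_))-proj(rk,pose(p,A_)))[0])
            J.append(np.array(row)/sc[k])
        J=np.array(J).T;w=1/np.maximum(1,np.abs(r0)/.4)
        dx=np.linalg.lstsq(J*sc*w[:,None],r0*w,rcond=None)[0]*sc;p=p+np.clip(dx,-.006,.006)
    return p,np.concatenate([edgeres(rk,p,e) for rk,e in cs])
def boxE(x,y,z0,z1):
    c=lambda i,j,z:(i*x,j*y,z)
    return c
def cyl(p,c,axis,r,h,n=40):
    """circle polylines at both ends; axis 'x' or 'z'"""
    t=np.linspace(0,2*np.pi,n);o=[]
    for s in(-h/2,h/2):
        L=np.stack([0*t+s,r*np.cos(t),r*np.sin(t)],1) if axis=='x' else np.stack([r*np.cos(t),r*np.sin(t),0*t+s],1)
        o.append(pose(p,L+np.array(c)))
    return o
E
cat > fitblk.py <<'E'
from h import *
S=cam("side0");T=cam("top0")
X,Y,H=.019,.056,.04
# orientation: block x ~ world +x ; y ~ world y (tilted)
top=lambda a,b:((*a,H),(*b,H),(0,0,H))
ET=[top((X,-Y),(X,Y)),top((-X,-Y),(-X,Y)) ,top((-X,-Y),(X,-Y)),top((-X,Y),(X,Y))]
ES=[((X,-Y,H),(X,-Y,0),(0,-Y,.02)),top((-X,Y),(X,Y)),((-X,Y,H),(-X,Y,0),(-X,0,.02)),((-X,-Y,0),(X,-Y,0),(0,-Y,.02)),((-X,-Y,0),(-X,Y,0),(-X,0,.02))]
p0=(.468,-.183,.2)
for nm,cs in[("T",[(T,ET)]),("S",[(S,ES)]),("TS",[(T,ET),(S,ES)])]:
    p,r=fit(cs,p0);print(nm,p.round(4),r.round(2))
def wire(rk,p):
    o=[]
    for z in(0,H):o.append((proj(rk,pose(p,[(X,Y,z),(-X,Y,z),(-X,-Y,z),(X,-Y,z),(X,Y,z)])),(0,0,255)))
    for c in cyl(p,(0,0,.055),'z',.009,.03):o.append((proj(rk,c),(0,200,0)))
    for k,h in((-.036,.019),(.036,.029)):
        for c in cyl(p,(0,k,.04+h/2),'z',.004,h):o.append((proj(rk,c),(255,0,0)))
    return o
crop(T,325,200,375,240,14,"pics/t_bl2.png",wire(T,p));crop(S,280,225,335,275,12,"pics/s_bl2.png",wire(S,p))
for uv in[(352,187),(385,187),(275,192),(332,193)]:print(uv,ray_z(T,uv,0).round(3),ray_z(T,uv,.1).round(3))
E
python3 fitblk.py
```

```text
T [ 0.4678 -0.1799  0.165 ] [-1.01 -0.46 -0.12 -0.12 -0.57 -1.1  -0.24 -0.34 -0.12 -0.55 -0.58 -0.66]
S [ 0.4711 -0.1797  0.248 ] [-0.24 -0.34 -0.34 -0.33 -0.33 -0.46 -0.2  -0.22 -0.24 -0.22 -0.23 -0.22
 -0.01 -0.01 -0.21]
TS [ 0.471  -0.1797  0.248 ] [-0.11 -0.01 -0.   -1.11 -1.11 -1.21 -0.22 -0.21 -0.1  -0.77 -0.69 -0.66
 -0.25 -0.35 -0.34 -0.33 -0.33 -0.46 -0.11 -0.21 -0.23 -0.22 -0.23 -0.22
  0.    0.   -0.2 ]
(352, 187) [ 0.593 -0.19   0.   ] [ 0.571 -0.184  0.1  ]
(385, 187) [ 0.596 -0.32   0.   ] [ 0.574 -0.306  0.1  ]
(275, 192) [0.566 0.112 0.   ] [0.546 0.099 0.1  ]
(332, 193) [ 0.567 -0.112  0.   ] [ 0.547 -0.111  0.1  ]
```

View pics/t_bl2.png

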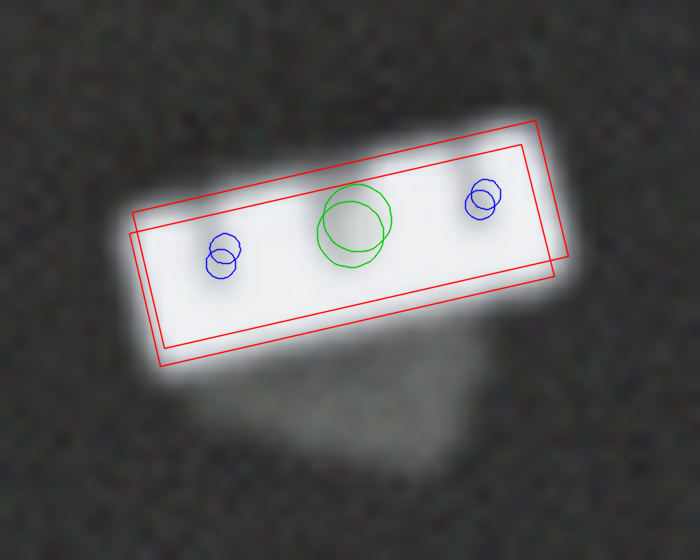

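View pics/s_bl2.png

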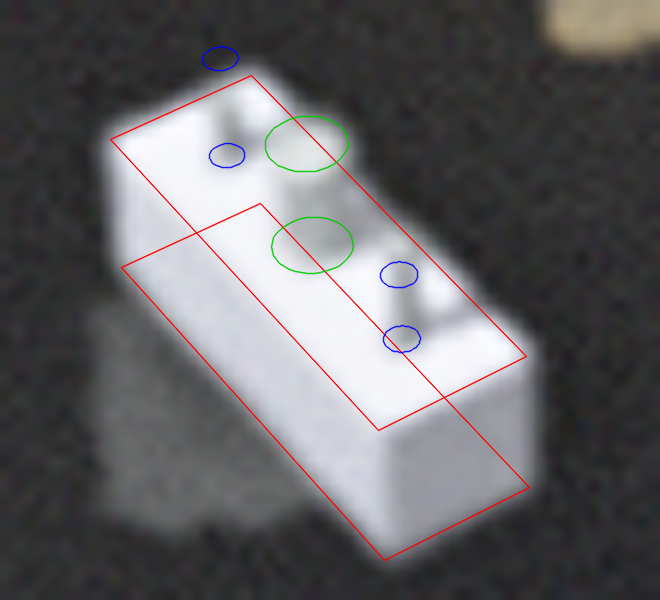

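Run:
```python
exec(open("fitblk.py").read().split("p0=")[0])
low=lambda a,b:((*a,0),(*b,0),(0,0,0))
ET=[top((X,-Y),(X,Y)),low((-X,-Y),(-X,Y)) ,top((-X,-Y),(X,-Y)),low((-X,Y),(X,Y))]
ES.append(top((X,-Y),(X,Y)))
for nm,cs in[("T",[(T,ET)]),("S",[(S,ES)]),("TS",[(T,ET),(S,ES)])]:
    p,r=fit(cs,(.471,-.18,.25),15);print(nm,p.round(4),r.round(2))
```

```text
T [ 0.4701 -0.1795  0.2563] [-0.22 -0.12 -0.21 -0.23 -0.21 -0.21 -0.24 -0.23 -0.21 -0.23 -0.24 -0.22]
S [ 0.4716 -0.1794  0.2753] [ 0.1  -0.09 -0.09 -0.33 -0.32 -0.35  0.01 -0.09 -0.11 -0.22 -0.33 -0.24
 -0.33 -0.12 -0.11 -0.21 -0.22 -0.89]
TS [ 0.4712 -0.1794  0.2744] [ 0.01 -0.   -0.1  -0.54 -0.34 -0.32 -0.22 -0.22 -0.12 -0.24 -0.33 -0.23
 -0.01 -0.11 -0.2  -0.25 -0.32 -0.35  0.11  0.02 -0.   -0.22 -0.33 -0.32
 -0.23 -0.01 -0.09 -0.23 -0.33 -0.9 ]
```

```bash
cat > fitbr.py <<'E'
from h import *
S=cam("side0");T=cam("top0")
X,Y=.085,.032
# local x-> world +y, local y -> world -x.   near (robot) side = +Y, far side = -Y
I=(0,0,.005)
def long(y,z,a=-X,b=X):return((a,y,z),(b,y,z),(0,0,z))
# top cam at y=-.088,x=.245: sees -x(world) face (local +Y) and local -X end; far edges z=.01, near z=0
ET=[long(Y,0,-.085,-.01),long(-Y,.01,-.06,.05),((-X,-Y,0),(-X,Y,0),I)]
ES=[long(Y,0,-.085,-.02),long(-Y,.01,-.085,-.01),((-X,-Y,0),(-X,Y,0),I)]
def wire(rk,p):
    o=[];R=(0,0,255);G=(0,200,0);B=(255,0,0)
    def box(x0,x1,y,z0,z1,c):
        for z in(z0,z1):o.append((proj(rk,pose(p,[(x0,y,z),(x1,y,z),(x1,-y,z),(x0,-y,z),(x0,y,z)])),c))
    box(-X,X,Y,0,.01,R);box(-.073,-.037,.018,.046,.054,G);box(-.034,-.02,.018,.022,.058,B);box(.06,.076,.018,.022,.058,B)
    for c in cyl(p,(.112,0,.04),'x',.0125,.028):o.append((proj(rk,c),G))
    for c in cyl(p,(-.055,0,.054),'z',.0045,.0001):o.append((proj(rk,c),G))
    return o
if __name__=="__main__":
    for nm,cs in[("T",[(T,ET)]),("S",[(S,ES)]),("TS",[(T,ET),(S,ES)])]:
        p,r=fit(cs,(.495,.225,1.5708),15);print(nm,p.round(4),r.round(2),"fork",pose(p,(-.055,0,.054)).round(4),"knob",pose(p,(.112,0,.04)).round(4))
    crop(T,200,190,275,225,10,"pics/t_br2.png",wire(T,p));crop(S,255,140,305,200,10,"pics/s_br2.png",wire(S,p))
E
python3 fitbr.py
```

```text
T [0.5028 0.2385 1.573 ] [-0.11 -0.   -0.12 -0.11 -0.09  0.02  0.11  0.   -0.13] fork [[0.5029 0.1835 0.054 ]] knob [[0.5026 0.3505 0.04  ]]
S [0.5076 0.2399 1.5572] [ 0.22  0.02  0.01  0.32  0.02 -0.01  0.1  -0.11  0.01] fork [[0.5068 0.1849 0.054 ]] knob [[0.5091 0.3519 0.04  ]]
TS [0.5035 0.239  1.6149] [-0.56 -0.53 -0.45  0.22  0.11  0.01 -0.13 -0.11 -0.02  0.32  0.23  0.44
  0.23 -0.3  -0.46  0.1  -0.    0.24] fork [[0.5059 0.184  0.054 ]] knob [[0.4985 0.3509 0.04  ]]
```

View pics/t_br2.png

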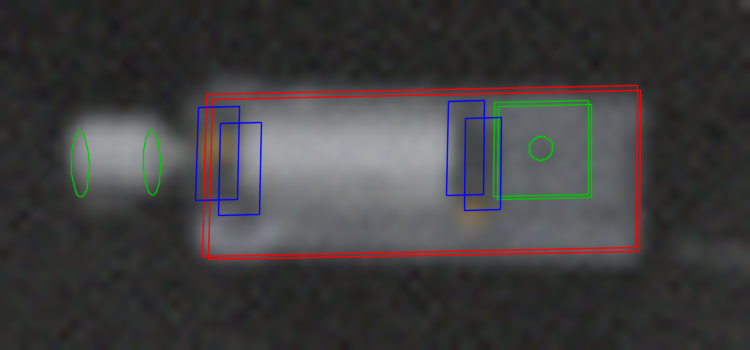

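View pics/s_br2.png

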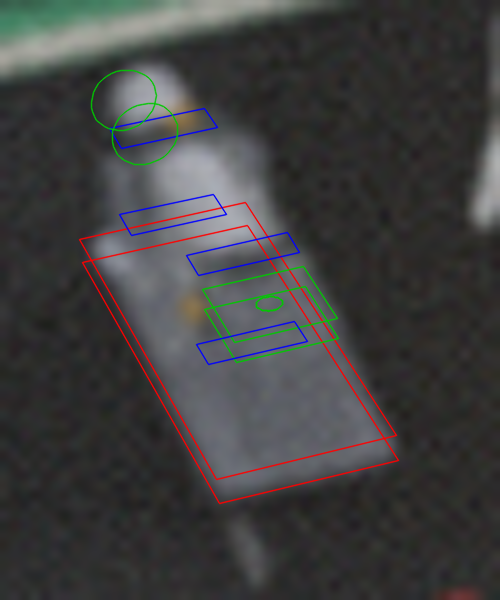

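```bash
cat > fitbr2.py <<'E'
from fitbr import *
kn=lambda y,z:((.1,y,.04+z),(.124,y,.04+z),(.112,0,.04))
ETk=[kn(-.0123,.002),kn(.0123,-.002)]
ESk=[kn(.01185,-.004),kn(-.01185,.004)]
sh=lambda a:((a,-.032,.0),(a,.032,.0),(0,0,0))
ES2=[long(Y,0,-.085,-.01),((-X,-Y,0),(-X,Y,0),I),long(-Y,.01,-.085,-.035)]
ET2=[long(Y,0,-.085,.03),long(-Y,.01,-.085,.03),((-X,-Y,0),(-X,Y,0),I)]
if __name__=="__main__":
  for nm,cs in[("T",[(T,ET2)]),("Tk",[(T,ET2+ETk)]),("S",[(S,ES2)]),("Sk",[(S,ES2+ESk)]),("TS",[(T,ET2+ETk),(S,ES2+ESk)])]:
    p,r=fit(cs,(.503,.2385,1.573),15);print(nm,p.round(4),r.round(2),"fork",pose(p,(-.055,0,.054)).round(4),"knob",pose(p,(.112,0,.04)).round(4))
  p,r=fit([(T,ET2+ETk)],(.503,.2385,1.573),15)
  crop(T,200,190,275,225,10,"pics/t_br3.png",wire(T,p));crop(S,255,140,305,200,10,"pics/s_br3.png",wire(S,p))
E
python3 fitbr2.py
```

```text
T [0.5024 0.2386 1.5938] [-0.12 -0.12  0.   -0.09 -0.11 -0.09  0.08 -0.   -0.11] fork [[0.5037 0.1836 0.054 ]] knob [[0.4998 0.3505 0.04  ]]
Tk [0.5032 0.2384 1.5675] [-0.1  -0.21 -0.2  -0.2  -0.1   0.11  0.2   0.   -0.13  0.01  0.1   0.1
 -0.01  0.12  0.22] fork [[0.5031 0.1834 0.054 ]] knob [[0.5036 0.3504 0.04  ]]
S [0.5079 0.2399 1.5446] [ 0.23  0.02 -0.02  0.1  -0.11  0.01  0.12  0.13 -0.07] fork [[0.5065 0.1849 0.054 ]] knob [[0.5108 0.3519 0.04  ]]
Sk [0.5068 0.24   1.5671] [ 0.21  0.11  0.09  0.01 -0.12  0.01  0.23  0.22 -0.08  0.09 -0.   -0.08
 -0.01  0.01  0.11] fork [[0.5066 0.185  0.054 ]] knob [[0.5072 0.352  0.04  ]]
TS [0.5053 0.2389 1.5695] [-0.44 -0.55 -0.54  0.23  0.32  0.45  0.08 -0.1  -0.23  0.33  0.34  0.43
 -0.23 -0.01 -0.1   0.44  0.34  0.33  0.12  0.    0.22 -0.   -0.01 -0.32
  0.32  0.24  0.25 -0.33 -0.32 -0.22] fork [[0.5053 0.1839 0.054 ]] knob [[0.5055 0.3509 0.04  ]]
```

View pics/t_br3.png

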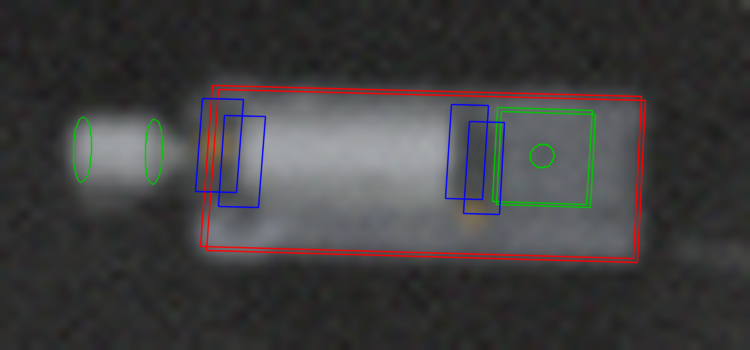

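View pics/s_br3.png

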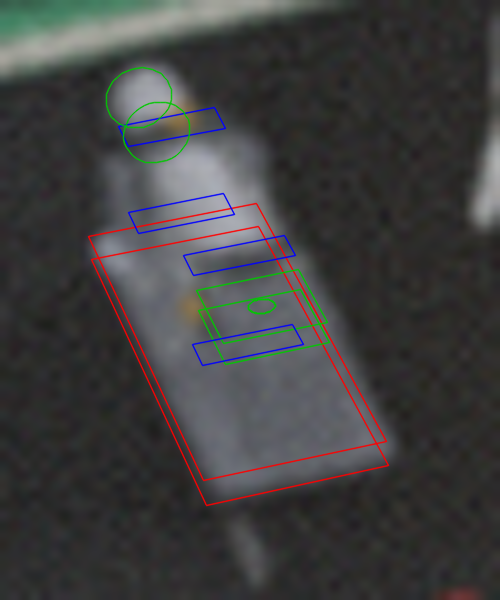

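Run:
```python
from h import *
S=cam("side0");T=cam("top0")
print("tan right-front: T",[ray_z(T,(331.7,195.3),z).round(3)[:2] for z in(0,.05,.1)]," S base",ray_z(S,(326.7,228.3),0).round(3))
print("S left-base (313,205)",ray_z(S,(313,205),0).round(3), "lip right S(362,187?)")
print("white T front-left",[ray_z(T,(350,188),z).round(3)[:2] for z in(0,.05,.1,.15)],"S base (379,296),(349,250)",ray_z(S,(379,297),0).round(3),ray_z(S,(352,255),0).round(3))
crop(S,290,120,450,300,4.5,"pics/s_m.png");crop(T,265,130,400,200,5.8,"pics/t_m.png")
```

```text
tan right-front: T [array([ 0.558, -0.111]), array([ 0.548, -0.111]), array([ 0.538, -0.11 ])]  S base [ 0.563 -0.094  0.   ]
S left-base (313,205) [0.563 0.028 0.   ] lip right S(362,187?)
white T front-left [array([ 0.589, -0.183]), array([ 0.578, -0.18 ]), array([ 0.567, -0.177]), array([ 0.556, -0.174])] S base (379,296),(349,250) [ 0.591 -0.376  0.   ] [ 0.588 -0.222  0.   ]
```

View pics/s_m.png

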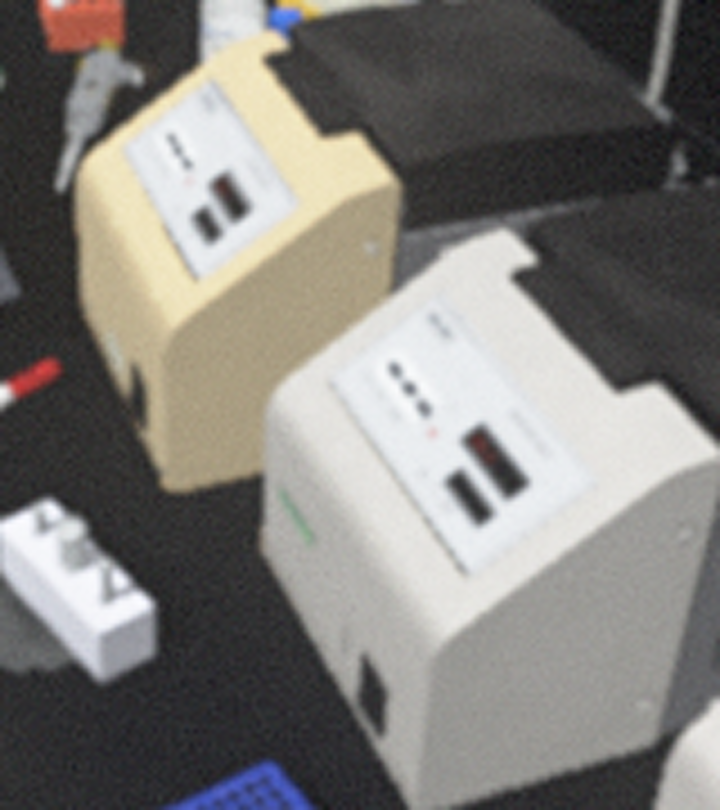

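View pics/t_m.png

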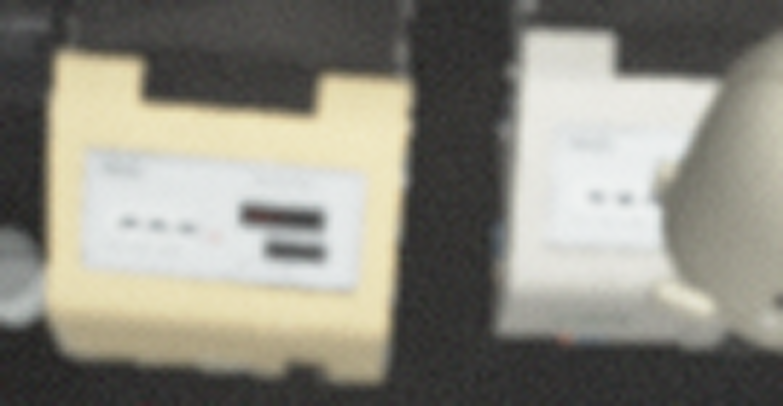

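Call:
jog_arm(
  commands=[
    [[0.06, -0.1, 0.05], [0, 0, -0.02], -1],
    [[0.317, -0.883, 0.05], [0, 0, -0.1138], -1],
    [[0.317, -0.883, 0.05], [0, 0, -0.1138], -1],
    [[0.317, -0.883, 0.05], [0, 0, -0.1138], -1],
    [[0.317, -0.883, 0.05], [0, 0, -0.1138], -1],
    [[0.317, -0.883, 0.05], [0, 0, -0.1138], -1],
    [[0.317, -0.883, 0.05], [0, 0, -0.1138], -1],
    [[0.317, -0.883, 0.05], [0, 0, -0.1138], -1],
    [[0.317, -0.883, 0.05], [0, 0, -0.1138], -1],
    [[0.317, -0.883, 0.05], [0, 0, -0.1138], -1],
  ],
  newtons=10,
)

```text
t: 2.35
tool_pos: [0.4548, 0.0053, 0.2186]
orientation: [1.743, 2.613, -0.001]
force: [-0.9, -0.4, 0.6]
opening: 0.0929
```

Call:
jog_arm(
  commands=[
    [[0.0262, -0.308, -0.05], [0, 0, 0.001], -1],
    [[0.0262, -0.308, -0.05], [0, 0, 0.001], -1],
    [[0.0262, -0.308, -0.05], [0, 0, 0.001], -1],
    [[0.0262, -0.308, -0.1477], [0, 0, 0.001], -1],
    [[0.0262, -0.308, -0.1477], [0, 0, 0.001], -1],
    [[0.0262, -0.308, -0.1477], [0, 0, 0.001], -1],
  ],
)

```text
t: 3.1
tool_pos: [0.4713, -0.1786, 0.1316]
orientation: [1.732, 2.619, -0.0]
force: [-0.3, -0.6, 0.3]
opening: 0.093
```

```bash
cat > snap.py <<'E'
import sys,pickle;from plant import robot
n=sys.argv[1]
for c in("side","top"):pickle.dump(robot.read_camera(c),open(f"{c}{n}.pkl","wb"))
E
python3 snap.py 1
python3 - <<'E'
from h import *
S=cam("side1");T=cam("top1")
crop(T,290,150,390,250,6,"pics/t1.png");crop(S,270,180,370,280,6,"pics/s1.png")
E
```

```text
(no output)
```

View pics/t1.png

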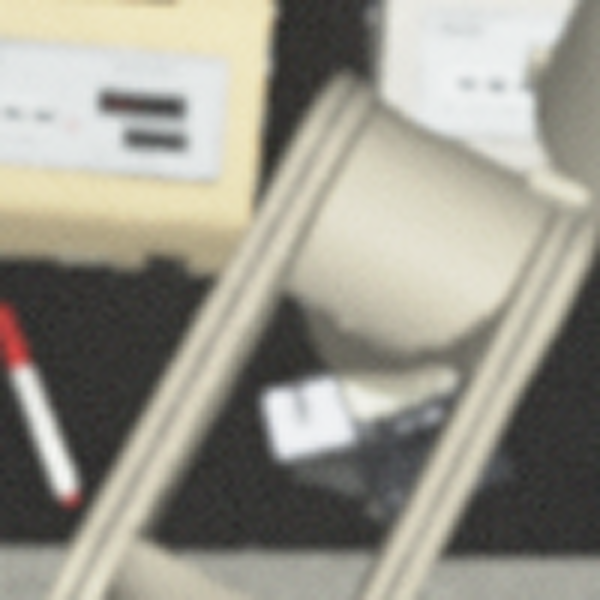

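View pics/s1.png

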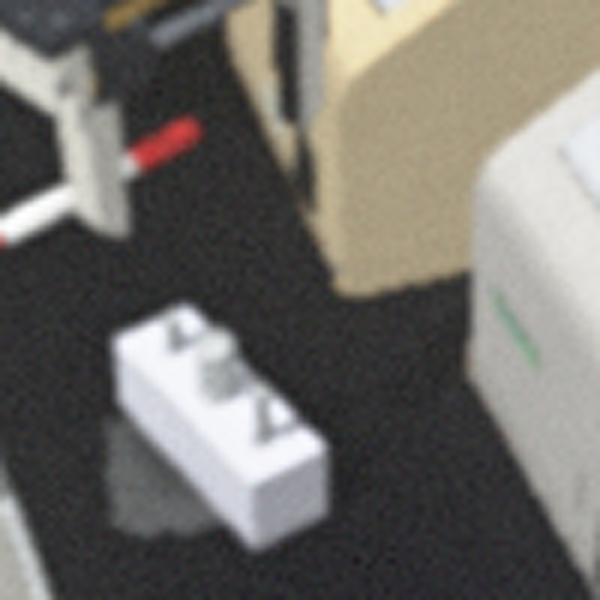

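Run:
```python
from h import *
S=cam("side1")
t=np.array([.4713,-.1786,.1316]);d=np.array([np.cos(.4),np.sin(.4),0]);w=np.array([-d[1],d[0],0])
P=[t]+[t+s*d*r+k*w*.0075 for s in(-1,1) for r in(.0465,.064) for k in(-1,1)]
q=proj(S,P);print(q.round(1))
crop(S,270,180,370,280,6,"pics/s1b.png",[(np.vstack([[x-np.array([.7,0])],[x+np.array([.7,0])]]).reshape(2,2),(0,0,255)) for x in q]+[(q[[1,2,4,3,1]],(0,255,0)),(q[[5,6,8,7,5]],(0,255,0))])
```

```text
[[304.  217.9]
 [291.6 227.7]
 [287.7 224.9]
 [286.  231. ]
 [282.1 228.1]
 [319.6 211.2]
 [315.7 208.7]
 [324.6 208.3]
 [320.6 205.8]]
```

View pics/s1b.png

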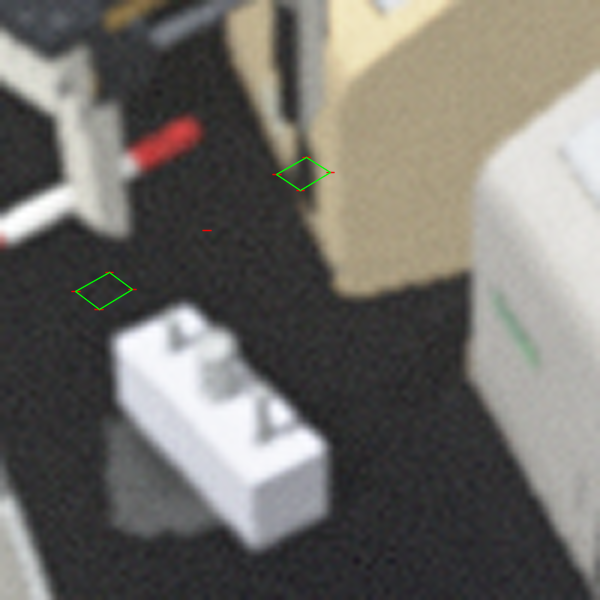

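Run:
```python
from h import *
from plant import robot
print(robot.read_state()["orientation"],robot.read_state()["q"])
S=cam("side1")
t=np.array([.4713,-.1786,.1316])
for a in(-.4,-.2,0,.2,.4):
    d=np.array([np.cos(a),np.sin(a),0]);print(a,((proj(S,[t-d*.055,t+d*.055])-[270,180]+.5)*6).round(0).tolist())
crop(S,255,140,345,230,8,"pics/s1c.png")
```

```text
[1.73021223e+00 2.61663578e+00 5.46145028e-05] [-4.63562369e-01 -1.00073425e-01  1.82330756e+00 -5.31579455e-04
  1.41373942e+00 -8.65810618e-01]
-0.4 [[77.0, 228.0], [338.0, 233.0]]
-0.2 [[76.0, 245.0], [337.0, 216.0]]
0 [[80.0, 261.0], [330.0, 201.0]]
0.2 [[90.0, 276.0], [319.0, 186.0]]
0.4 [[105.0, 290.0], [303.0, 174.0]]
```

View pics/s1c.png

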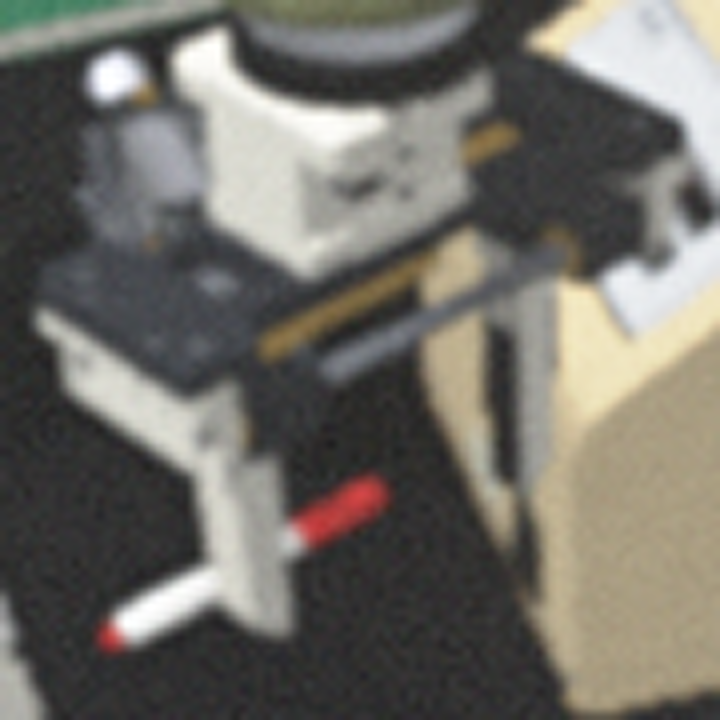

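Call:
jog_arm(
  commands=[
    [[-0.0013, -0.0015, -0.06], [0, 0, 0], -1],
    [[-0.0013, -0.0015, -0.1193], [0, 0, 0], -1],
    [[-0.0013, -0.0015, -0.1193], [0, 0, 0], -1],
  ],
)

```text
t: 3.58
tool_pos: [0.4707, -0.1787, 0.0606]
orientation: [1.73, 2.62, -0.0]
force: [-1.0, 0.4, 0.7]
opening: 0.0931
```

```bash
python3 snap.py 2
python3 - <<'E'
from h import *
S=cam("side2")
from plant import robot
t=np.array(robot.read_state()["tool_pos"]);print(t);d=np.array([np.cos(.4),np.sin(.4),0]);w=np.array([-d[1],d[0],0])
P=[t+s*d*r+k*w*.0075 for s in(-1,1) for r in(.0465,.064) for k in(-1,1)]
q=proj(S,P)
crop(S,260,180,350,280,8,"pics/s2.png",[(q[[0,1,3,2,0]],(0,255,0)),(q[[4,5,7,6,4]],(0,255,0))])
E
```

```text
[ 0.47288469 -0.18007317  0.06351239]
```

View pics/s2.png

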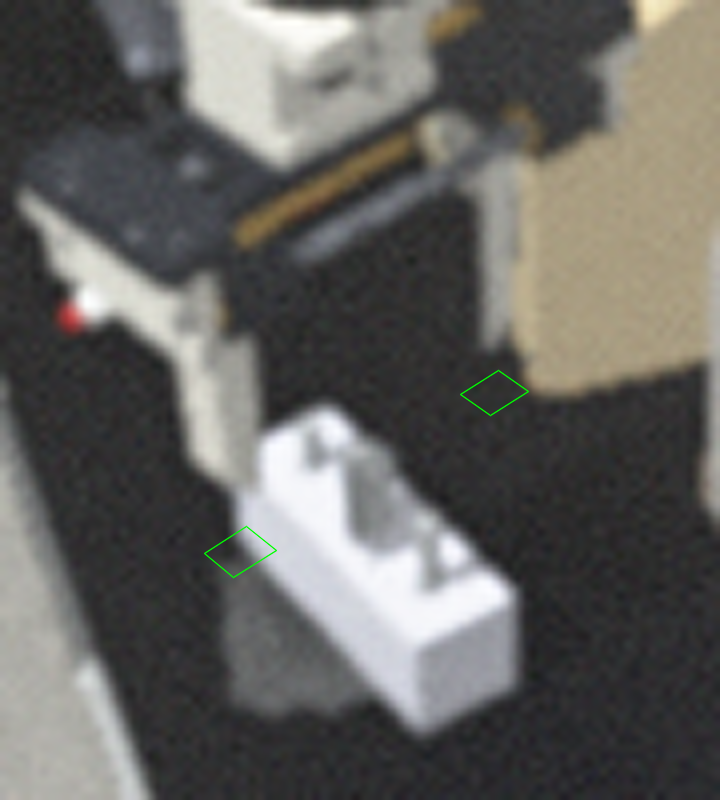

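Run:
```python
from plant import robot
import numpy as np
for i in range(3):
    s=robot.read_state();print(s["t"],s["tool_pos"],s["force"].round(2),s["dq"].round(3));robot.read_camera("side")
```

```text
3.675 [ 0.47288469 -0.18007317  0.06351239] [1.12 0.16 0.48] [-0.003 -0.012 -0.018 -0.001 -0.004 -0.001]
3.725 [ 0.47336206 -0.180442    0.06400844] [ 0.53 -0.44  0.71] [-0.004 -0.003 -0.005 -0.    -0.007 -0.001]
3.775 [ 0.47345727 -0.18062644  0.06405131] [-0.32 -0.68  0.33] [-0.003 -0.002  0.004  0.001 -0.007  0.001]
```

Call:
jog_arm(
  commands=[
    [[-0.005, 0.0018, -0.015], [0, 0, 0], -1],
    [[-0.005, 0.0018, -0.03], [0, 0, 0], -1],
    [[-0.005, 0.0018, -0.03], [0, 0, 0], -1],
    [[-0.005, 0.0018, -0.03], [0, 0, 0], -1],
  ],
)

```text
t: 4.32
tool_pos: [0.4701, -0.1795, 0.0456]
orientation: [1.728, 2.614, 0.001]
force: [0.1, -0.8, -0.5]
opening: 0.0931
```

Run:
```python
from plant import robot
import numpy as np
s=robot.read_state();print(s["t"],s["tool_pos"],s["force"].round(2),s["dq"].round(3));robot.read_camera("side")
s=robot.read_state();print(s["t"],s["tool_pos"],s["force"].round(2),s["dq"].round(3))
```

```text
4.325 [ 0.47013385 -0.17951728  0.04558404] [ 0.14 -0.76 -0.48] [-0.001 -0.003 -0.006 -0.001  0.001  0.   ]
4.375 [ 0.47030614 -0.17961689  0.04580163] [0.38 0.95 0.23] [ 0.    -0.003 -0.006  0.    -0.001 -0.   ]
```

Call:
jog_arm(
  commands=[
    [[0, 0, 0], [0, 0, 0], 1],
    [[0, 0, 0], [0, 0, 0], 1],
    [[0, 0, 0], [0, 0, 0], 1],
    [[0, 0, 0], [0, 0, 0], 1],
  ],
  newtons=6,
)

```text
t: 4.88
tool_pos: [0.4703, -0.1796, 0.0459]
orientation: [1.728, 2.614, 0.001]
force: [-1.2, -0.1, -0.4]
opening: 0.0579
```

Run:
```python
from plant import robot
s=robot.read_state();print(s["t"],s["tool_pos"],s["force"].round(2),s["opening"])
```

```text
4.875 [ 0.47034989 -0.17961985  0.04585077] [-1.17 -0.06 -0.38] 0.05787359055480728
```

Call:
jog_arm(
  commands=[
    [[0, 0, 0], [0, 0, 0], 1],
    [[0, 0, 0], [0, 0, 0], 1],
    [[0, 0, 0], [0, 0, 0], 1],
    [[0, 0, 0], [0, 0, 0], 1],
    [[0, 0, 0], [0, 0, 0], 1],
    [[0, 0, 0], [0, 0, 0], 1],
  ],
)

```text
t: 5.62
tool_pos: [0.4704, -0.1796, 0.0459]
orientation: [1.728, 2.614, 0.001]
force: [-0.3, 0.5, -0.4]
opening: 0.0011
```

Run:
```python
from plant import robot
for i in range(2):
    s=robot.read_state();print(s["t"],s["tool_pos"],s["force"].round(2),s["wrist_torque"].round(2),s["opening"]);robot.read_camera("side")
```

```text
5.625 [ 0.47036742 -0.17963482  0.04588244] [-0.27  0.5  -0.43] [-0.09  0.02  0.01] 0.001099963663189828
5.675 [ 0.4703444  -0.17963016  0.04585352] [0.14 0.65 0.2 ] [-0.05  0.04  0.03] 0.0004175835463500752
```

```bash
python3 snap.py 3
python3 - <<'E'
from h import *
S=cam("side3");T=cam("top3")
crop(S,260,180,350,280,8,"pics/s3.png");crop(T,300,170,380,240,9,"pics/t3.png")
E
```

```text
(no output)
```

View pics/s3.png

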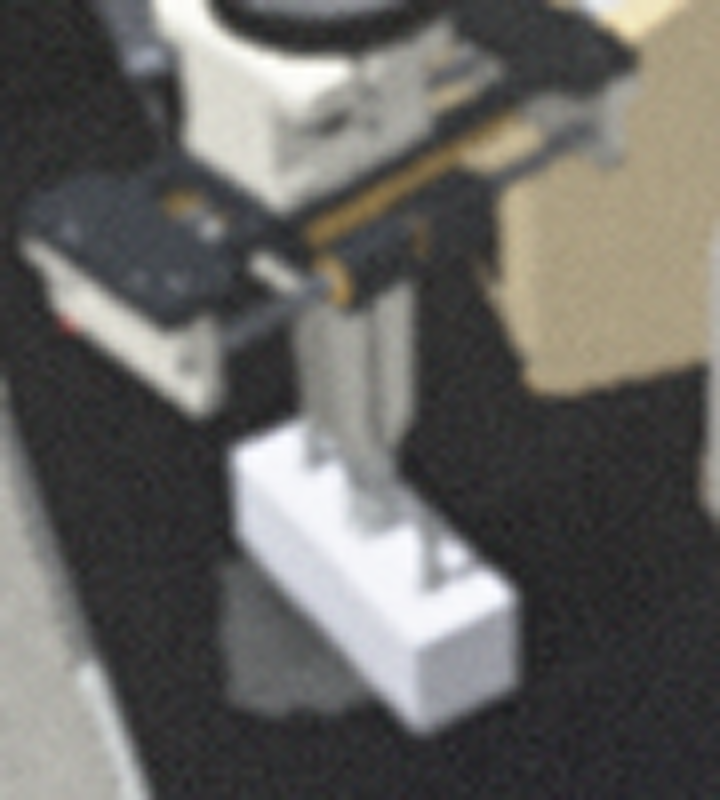

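View pics/t3.png

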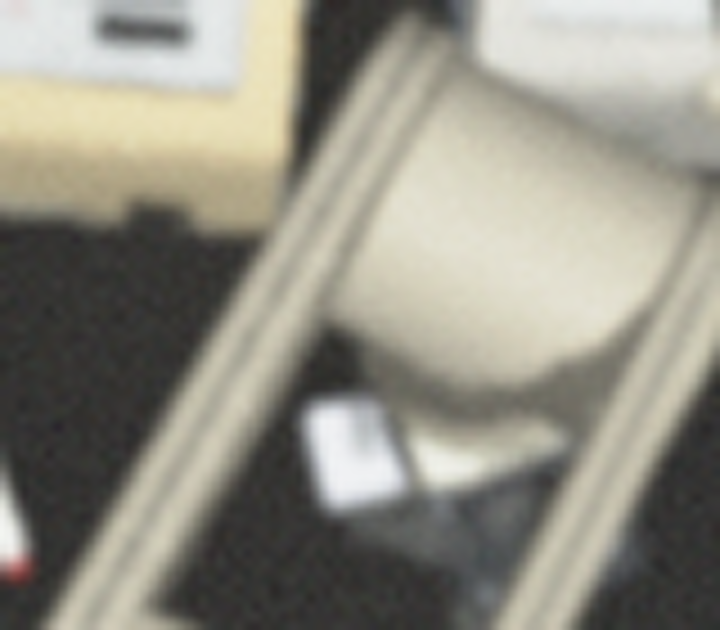

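Run:
```python
from h import *
S=cam("side3")
t=np.array([.4704,-.1796,.0459]);d=np.array([np.cos(.4),np.sin(.4),0]);w=np.array([-d[1],d[0],0])
P=[t+s*d*.0175+k*w*.0075+np.array([0,0,z]) for z in(0,.06) for s,k in((-1,-1),(-1,1),(1,1),(1,-1),(-1,-1))]
q=proj(S,P)
p=(.4708,-.1795,.26)
pol=[(q[:5],(0,255,0)),(q[5:],(0,255,0))]+[(proj(S,c),(0,0,255)) for c in cyl(p,(0,0,.055),'z',.009,.03)]
crop(S,280,190,340,270,10,"pics/s3b.png",pol);crop(S,280,190,340,270,10,"pics/s3c.png")
```

```text
(no output)
```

View pics/s3b.png

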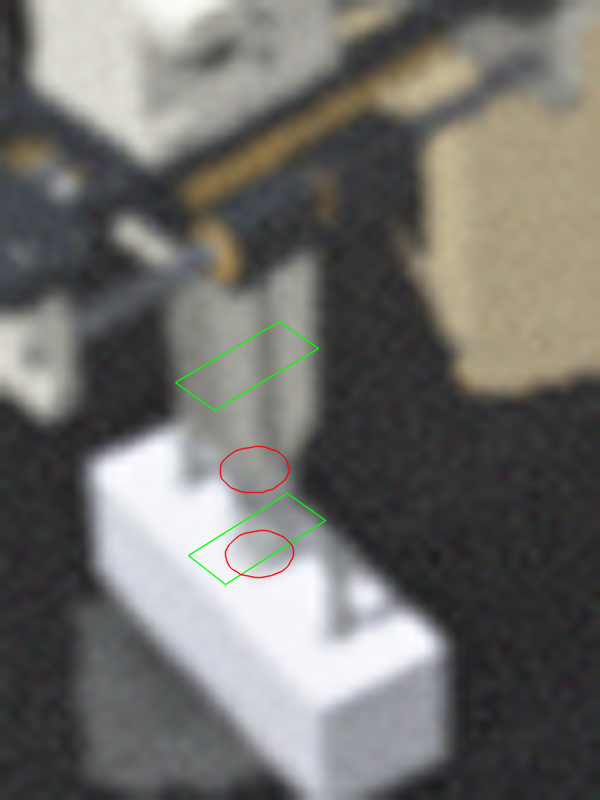

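View pics/s3c.png

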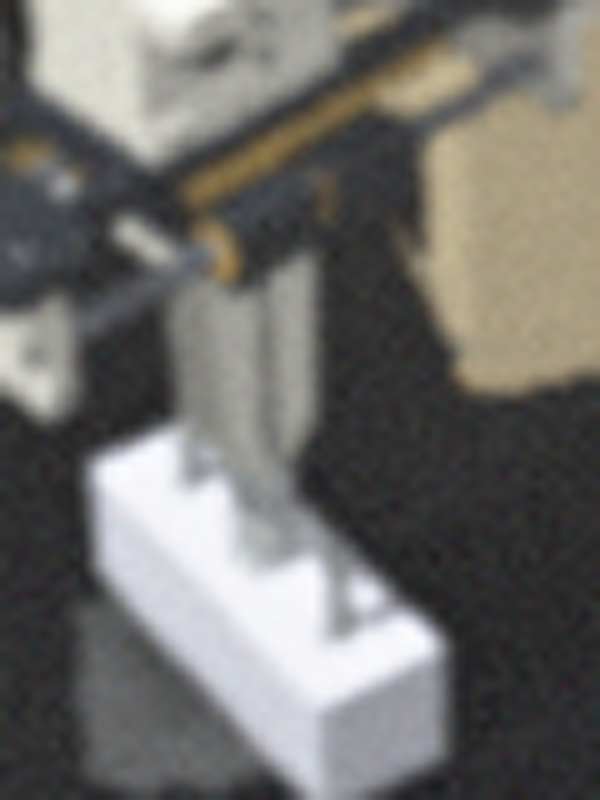

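Call:
jog_arm(
  commands=[
    [[0, 0, -0.002], [0, 0, 0], 1],
    [[0, 0, -0.004], [0, 0, 0], 1],
    [[0, 0, -0.004], [0, 0, 0], 1],
  ],
)

```text
t: 6.2
tool_pos: [0.4702, -0.1795, 0.0433]
orientation: [1.728, 2.614, 0.001]
force: [0.8, -0.9, 0.1]
opening: 0.0004
```

Run:
```python
from plant import robot
for i in range(3):
    s=robot.read_state();print(s["t"],s["tool_pos"],s["force"].round(2),s["wrist_torque"].round(2),s["opening"]);robot.read_camera("side")
```

```text
6.2 [ 0.47022312 -0.17954761  0.04325131] [ 0.8 -0.9  0.1] [-0.08  0.02  0.02] 0.0003782010908022674
6.25 [ 0.47025754 -0.17955918  0.04331139] [-0.53 -0.01 -0.16] [-0.07  0.05  0.07] 0.0006926720670857092
6.3 [ 0.47031131 -0.17960414  0.04338278] [ 0.88 -0.65 -0.07] [-0.03  0.   -0.02] 0.0006028609364818974
```

Call:
jog_arm(
  commands=[
    [[0, 0, 0.067], [0, 0, 0], 1],
    [[0, 0, 0.067], [0, 0, 0], 1],
  ],
)

```text
t: 6.6
tool_pos: [0.4728, -0.1808, 0.0871]
orientation: [1.724, 2.609, 0.002]
force: [-0.3, -0.2, -0.2]
opening: 0.0003
```

```bash
python3 snap.py 4
python3 - <<'E'
from h import *
from plant import robot
s=robot.read_state();print(s["tool_pos"])
S=cam("side4")
t=s["tool_pos"]
d=np.array([np.cos(.4),np.sin(.4),0]);w=np.array([-d[1],d[0],0])
P=[t+s*d*.0175+k*w*.0075+np.array([0,0,z]) for z in(0,.06) for s,k in((-1,-1),(-1,1),(1,1),(1,-1),(-1,-1))]
q=proj(S,P)
crop(S,280,170,340,250,10,"pics/s4.png",[(q[:5],(0,255,0))])
E
```

```text
[ 0.47077392 -0.17980148  0.08402624]
```

View pics/s4.png

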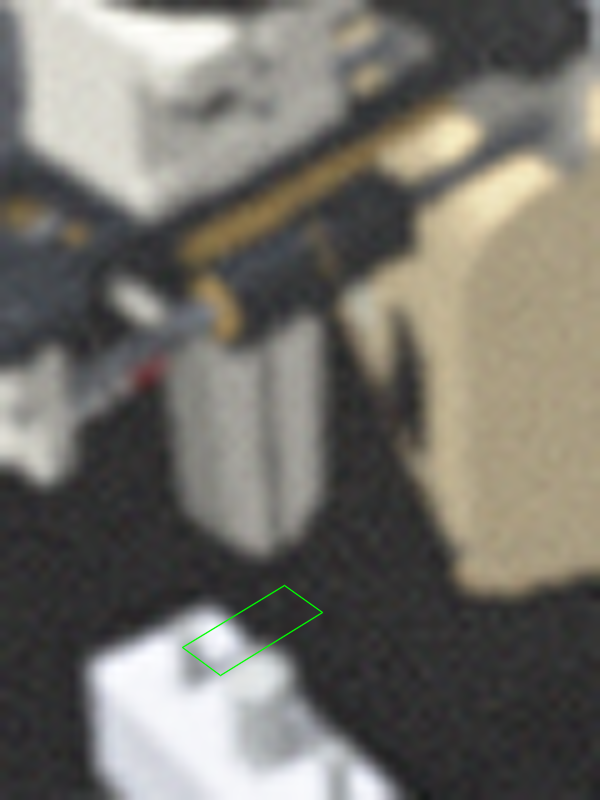

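Run:
```python
from h import *
from plant import robot
t=np.array([.4708,-.1798,.0840])
d=np.array([np.cos(.4),np.sin(.4),0]);w=np.array([-d[1],d[0],0])
def box(c,rk,z0,z1,a,b):
    o=[]
    for z in(z0,z1):o.append((proj(rk,[t+s*d*a+k*w*b+np.array([0,0,z]) for s,k in((-1,-1),(-1,1),(1,1),(1,-1),(-1,-1))]),c))
    return o
S=cam("side4");T=cam("top4")
for rk,r,n,sc in((S,(250,110,350,250),"s",6),(T,(310,170,390,250),"t",8)):
    crop(rk,*r,sc,f"pics/{n}4b.png",box((0,255,0),rk,0,.084,.0175,.0075)+box((0,0,255),rk,.084,.12,.094,.0375));crop(rk,*r,sc,f"pics/{n}4c.png")
```

```text
(no output)
```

View pics/s4b.png

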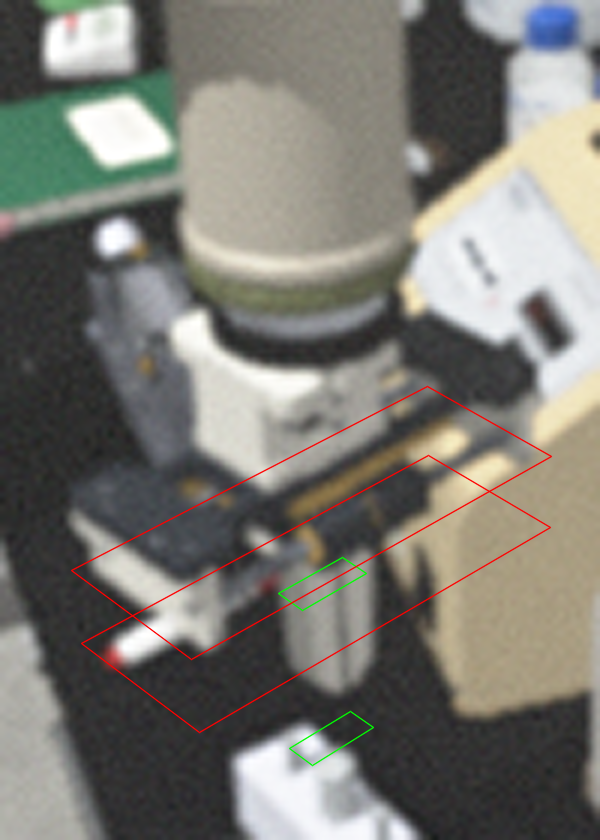

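View pics/t4b.png

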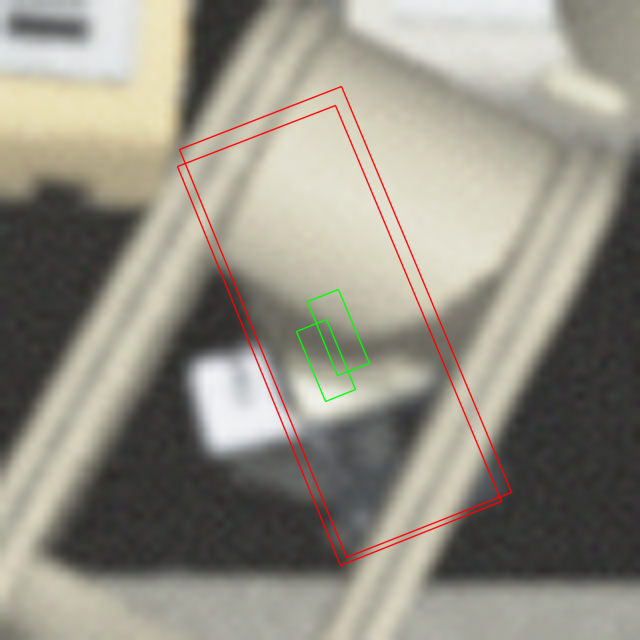

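View pics/t4c.png

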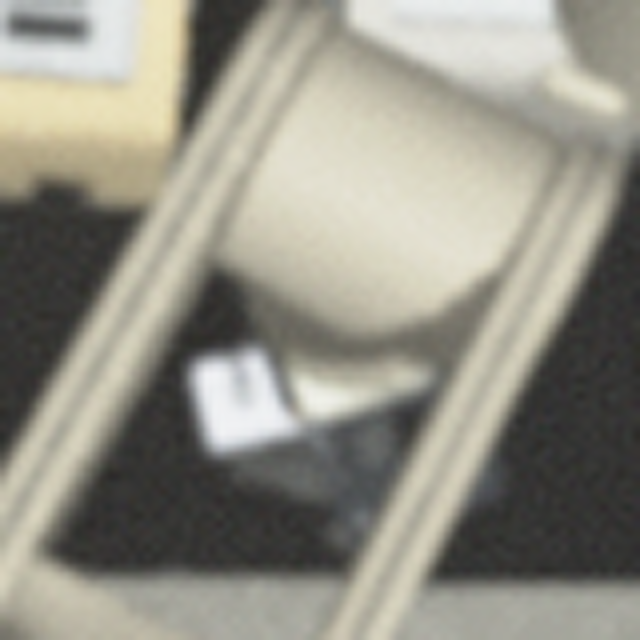

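Call:
jog_arm(
  commands=[
    [[0, 0, -0.05], [0, 0, 0], 1],
    [[-0.0005, 0, -0.068], [0, 0, 0], 1],
    [[-0.0005, 0, -0.068], [0, 0, 0], 1],
    [[-0.0005, 0, -0.069], [0, 0, 0], 1],
    [[-0.0005, 0, -0.07], [0, 0, 0], 1],
    [[-0.0005, 0, -0.072], [0, 0, 0], 1],
    [[-0.0005, 0, -0.074], [0, 0, 0], 1],
  ],
)

```text
t: 7.58
tool_pos: [0.4709, -0.18, 0.0402]
orientation: [1.727, 2.612, 0.001]
force: [-2.5, 2.2, 10.5]
opening: 0.0005
```

```bash
cat > st.py <<'E'
from plant import robot
s=robot.read_state();print(round(s["t"],2),s["tool_pos"].round(4),s["orientation"].round(3),s["force"].round(1),s["wrist_torque"].round(2),round(s["opening"],4))
E
python3 st.py
```

```text
7.58 [ 0.4709 -0.18    0.0402] [1.727e+00 2.612e+00 1.000e-03] [-2.5  2.2 10.5] [0.24 0.47 0.03] 0.0005
```

```bash
python3 snap.py 5; python3 st.py
python3 - <<'E'
from h import *
S=cam("side5")
crop(S,270,170,350,270,8,"pics/s5.png")
S=cam("side3");T=cam("top5")
crop(T,310,170,390,250,8,"pics/t5.png")
E
```

```text
7.67 [ 0.4708 -0.18    0.0402] [1.727e+00 2.612e+00 1.000e-03] [-1.5  0.5  4.3] [0.1  0.3  0.04] 0.0003
```

View pics/s5.png

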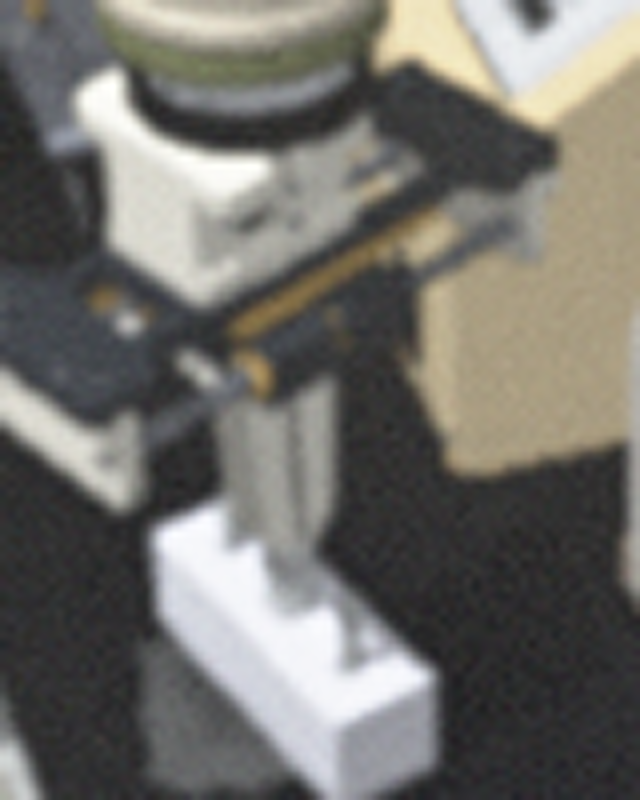

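View pics/t5.png

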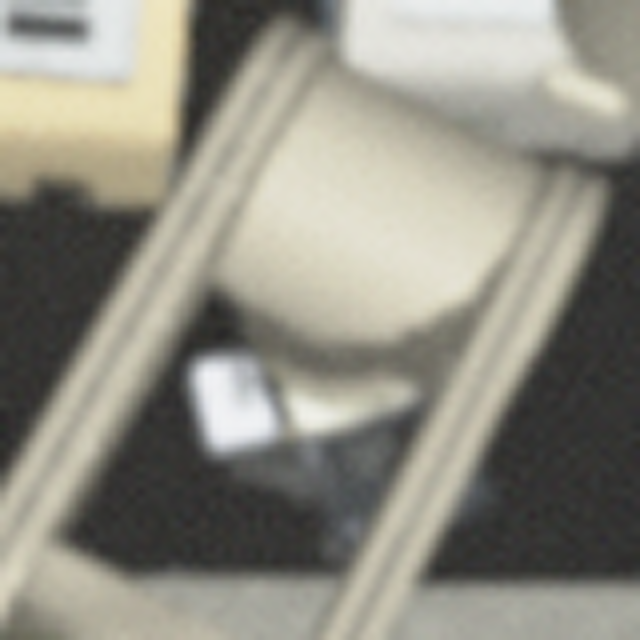

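Call:
jog_arm(
  commands=[
    [[0, 0, 0.03], [0, 0, 0], 0],
    [[0, 0, 0.05], [0, 0, 0], 0],
    [[0, 0, 0.05], [0, 0, 0], 0],
    [[0, 0, 0.05], [0, 0, 0], 0],
    [[0, 0, 0.05], [0, 0, 0], 0],
    [[0, 0, 0.05], [0, 0, 0], 0],
  ],
  newtons=25,
)

```text
t: 8.43
tool_pos: [0.4704, -0.1798, 0.0697]
orientation: [1.727, 2.613, 0.001]
force: [-0.1, 0.8, 0.2]
opening: 0.0464
```

```bash
python3 st.py
```

```text
8.43 [ 0.4704 -0.1798  0.0697] [1.727e+00 2.613e+00 1.000e-03] [-0.1  0.8  0.2] [-0.09  0.02 -0.02] 0.0464
```

Call:
jog_arm(
  commands=[
    [[0, 0, -0.04], [0, 0, 0], 0],
    [[0, 0, -0.07], [0, 0, 0], 0],
    [[0, 0, -0.088], [0, 0, 0], 0],
    [[0, 0, -0.088], [0, 0, 0], 0],
    [[0, 0, -0.088], [0, 0, 0], 0.2],
  ],
)

```text
t: 9.05
tool_pos: [0.4709, -0.18, 0.0175]
orientation: [1.727, 2.612, 0.001]
force: [0.3, 0.7, -0.6]
opening: 0.0406
```

```bash
python3 st.py;python3 snap.py 6
python3 - <<'E'
from h import *
S=cam("side6")
crop(S,270,170,350,270,8,"pics/s6.png")
E
```

```text
9.05 [ 0.4709 -0.18    0.0175] [1.727e+00 2.612e+00 1.000e-03] [ 0.3  0.7 -0.6] [-0.04  0.04 -0.03] 0.0406
```

View pics/s6.png

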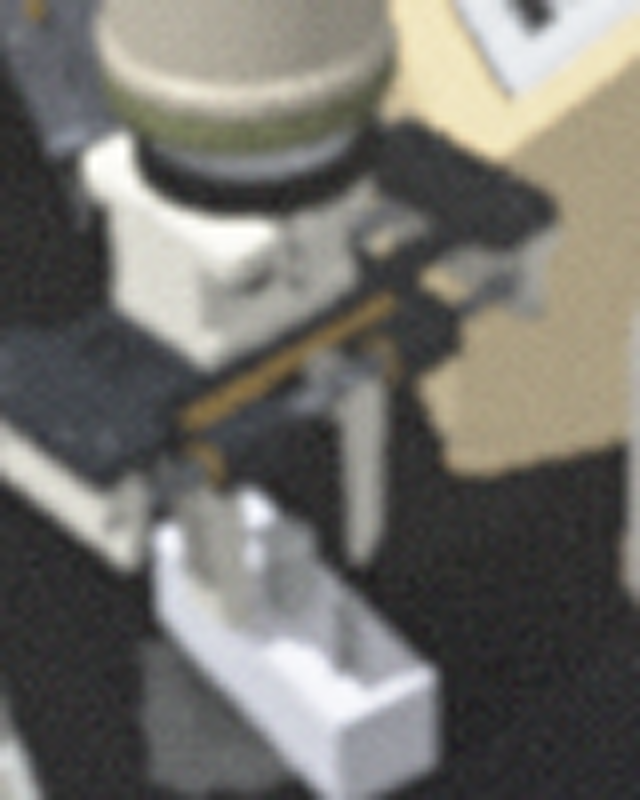

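Call:
jog_arm(
  commands=[
    [[0, 0, 0], [0, 0, 0], 1],
    [[0, 0, 0], [0, 0, 0], 1],
    [[0, 0, 0], [0, 0, 0], 1],
    [[0, 0, 0], [0, 0, 0], 1],
    [[0, 0, 0], [0, 0, 0], 1],
  ],
  newtons=20,
)

```text
t: 9.78
tool_pos: [0.4714, -0.1803, 0.0181]
orientation: [1.726, 2.611, 0.001]
force: [-0.3, -0.4, 4.1]
opening: 0.0179
```

```bash
python3 st.py
```

```text
9.78 [ 0.4714 -0.1803  0.0181] [1.726e+00 2.611e+00 1.000e-03] [-0.3 -0.4  4.1] [-0.02  0.2  -0.  ] 0.0179
```

Call:
jog_arm(
  commands=[
    [[0, 0, 0.02], [0, 0, 0], 1],
    [[0, 0, 0.06], [0, 0, 0], 1],
    [[0, 0, 0.12], [0, 0, 0], 1],
    [[0, 0, 0.14], [0, 0, 0], 1],
    [[0, 0, 0.14], [0, 0, 0], 1],
  ],
)

```text
t: 10.4
tool_pos: [0.472, -0.1805, 0.1028]
orientation: [1.725, 2.61, 0.002]
force: [0.4, 0.2, -0.2]
opening: 0.0175
```

```bash
python3 st.py;python3 snap.py 7; python3 st.py
python3 - <<'E'
from h import *
S=cam("side7")
crop(S,260,150,350,260,7.2,"pics/s7.png")
E
```

```text
10.4 [ 0.472  -0.1805  0.1028] [1.725e+00 2.610e+00 2.000e-03] [ 0.4  0.2 -0.2] [-0.08  0.07  0.02] 0.0175
10.5 [ 0.4706 -0.1799  0.1008] [1.727e+00 2.613e+00 1.000e-03] [-0.1  0.1 -0.6] [-0.04  0.01 -0.03] 0.0172
```

View pics/s7.png

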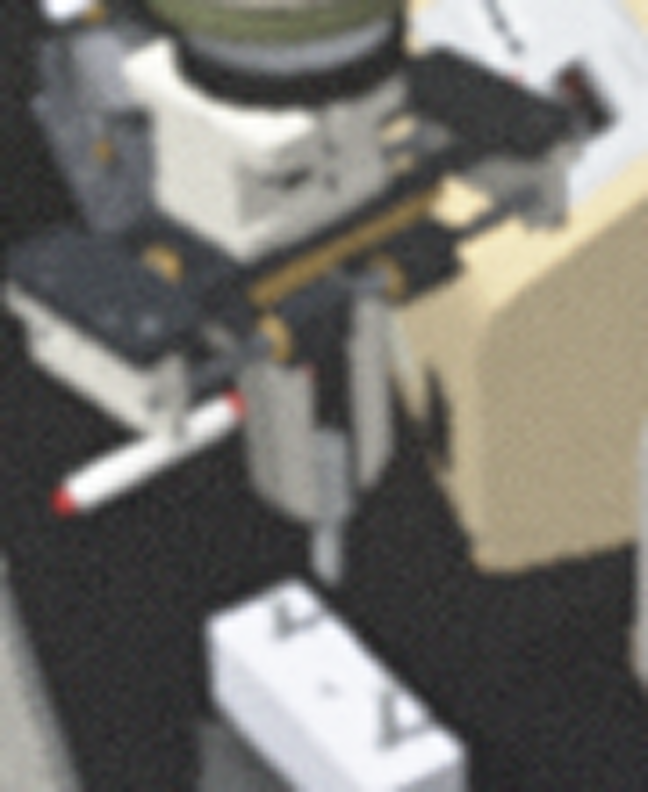

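Run:
```python
from h import *
S=cam("side7")
p=(.4708,-.1796,.4)
z=.006+(.1015-.0181)
pol=[(proj(S,c),(0,0,255)) for c in cyl(p,(0,0,z+.017),'z',.004,.034)+cyl(p,(0,0,z+.049),'z',.009,.03)]
pol+=[(proj(S,c),(0,255,0)) for c in cyl((.4708,-.1795,0),(0,0,.04),'z',.0045,.0001)]
crop(S,285,190,325,255,12,"pics/s7b.png",pol)
print(proj(S,[(.4708,-.1796,z),(.4708,-.1795,.04)]))
```

```text
[[304.65358341 230.8773554 ]
 [305.44378603 244.89304874]]
```

View pics/s7b.png

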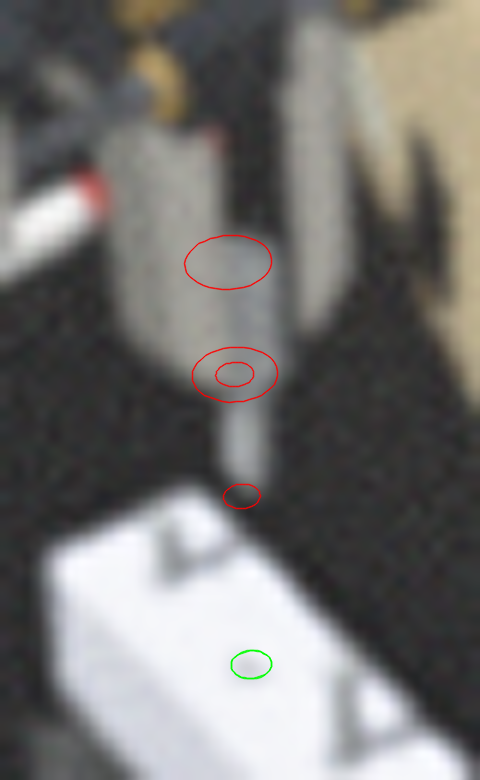

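Call:
jog_arm(
  commands=[
    [[0.0585, 0.6055, 0], [0, 0, 0], 1],
    [[0.0585, 0.6055, 0], [0, 0, 0], 1],
    [[0.0585, 0.6055, 0], [0, 0, 0], 1],
    [[0.0585, 0.6055, 0], [0, 0, 0], 1],
    [[0.0585, 0.6055, 0], [0, 0, 0], 1],
    [[0.0585, 0.6055, 0], [0, 0, 0], 1],
    [[0.0585, 0.6055, -0.02], [0, 0, 0], 1],
    [[0.0585, 0.6055, -0.03], [0, 0, 0], 1],
    [[0.0585, 0.6055, -0.03], [0, 0, 0], 1],
    [[0.0585, 0.6055, -0.03], [0, 0, 0], 1],
  ],
)

```text
t: 11.75
tool_pos: [0.5059, 0.1822, 0.0828]
orientation: [1.73, 2.611, 0.001]
force: [0.5, 0.5, -0.6]
opening: 0.0177
```

```bash
python3 st.py;python3 snap.py 8; python3 st.py
python3 - <<'E'
from h import *
S=cam("side8");T=cam("top8")
crop(S,235,120,315,210,8,"pics/s8.png");crop(T,210,160,290,230,9,"pics/t8.png")
E
```

```text
11.75 [0.5059 0.1822 0.0828] [1.730e+00 2.611e+00 1.000e-03] [ 0.5  0.5 -0.6] [-0.06  0.    0.03] 0.0177
11.85 [0.5062 0.1826 0.0832] [1.729e+00 2.611e+00 2.000e-03] [-0.6  1.2  0.1] [-0.06  0.01 -0.  ] 0.0176
```

View pics/s8.png

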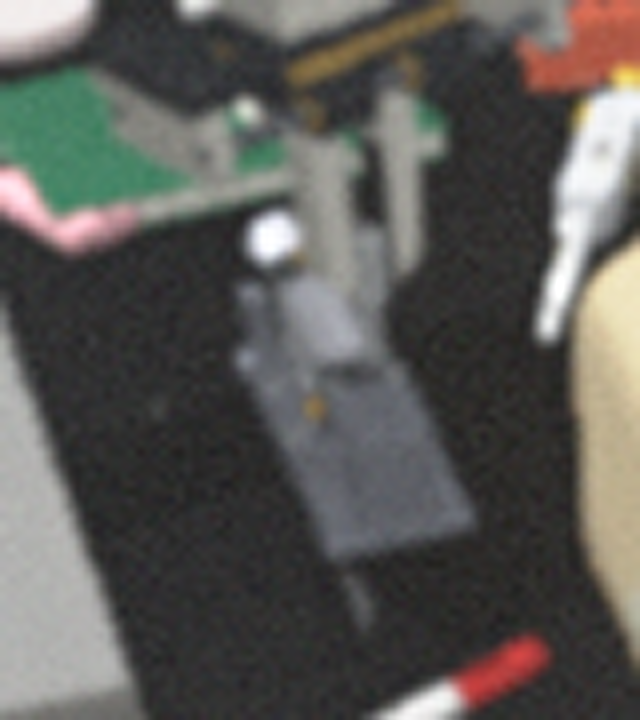

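View pics/t8.png

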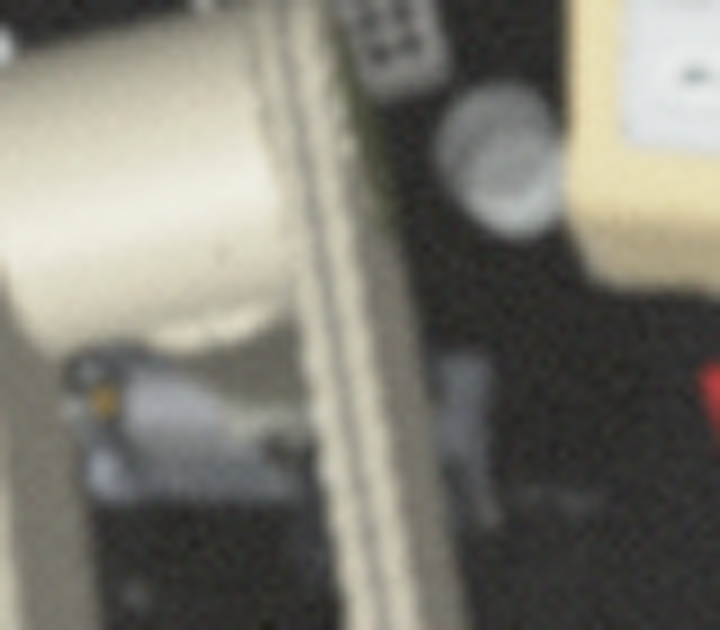

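Run:
```python
from fitbr2 import *
S=cam("side8")
pS,_=fit([(cam("side0"),ES2+ESk)],(.505,.2385,1.57),15)
pT,_=fit([(cam("top0"),ET2+ETk)],(.505,.2385,1.57),15)
p=(.5054,.1833,0);z=.0710
pol=[(proj(S,c),(0,0,255)) for c in cyl(p,(0,0,z+.017),'z',.004,.034)+cyl(p,(0,0,z+.049),'z',.009,.03)]
for q,col in((pS,(0,255,0)),(pT,(255,255,0))):
    pol+=[(proj(S,c),col) for c in cyl(q,(-.055,0,.054),'z',.0045,.0001)]
    print(proj(S,pose(q,(-.055,0,.054))))
print(proj(S,[(.5054,.1833,z),(.5054,.1833,.054)]))
crop(S,260,130,305,195,12,"pics/s8b.png",pol)
crop(S,260,130,305,195,12,"pics/s8c.png")
```

```text
[[281.57915641 169.71175862]]
[[280.66225299 170.12639454]]
[[280.9524657  165.68724776]
 [281.35707209 170.01113294]]
```

View pics/s8b.png

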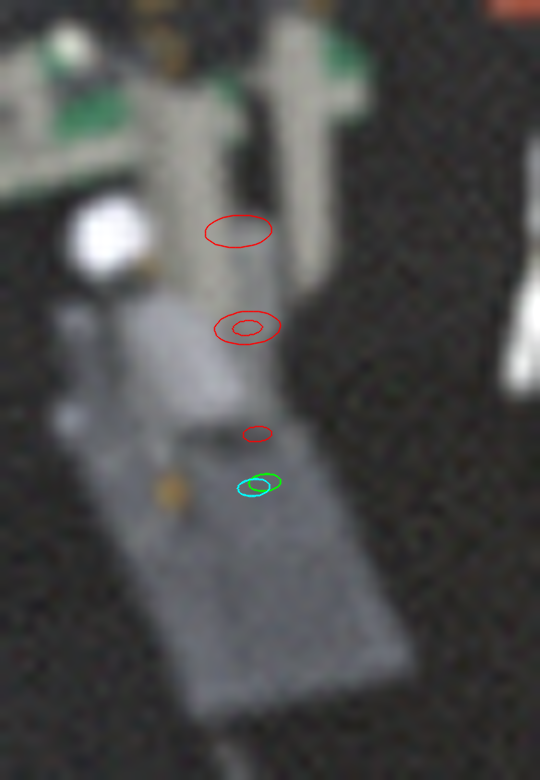

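View pics/s8c.png

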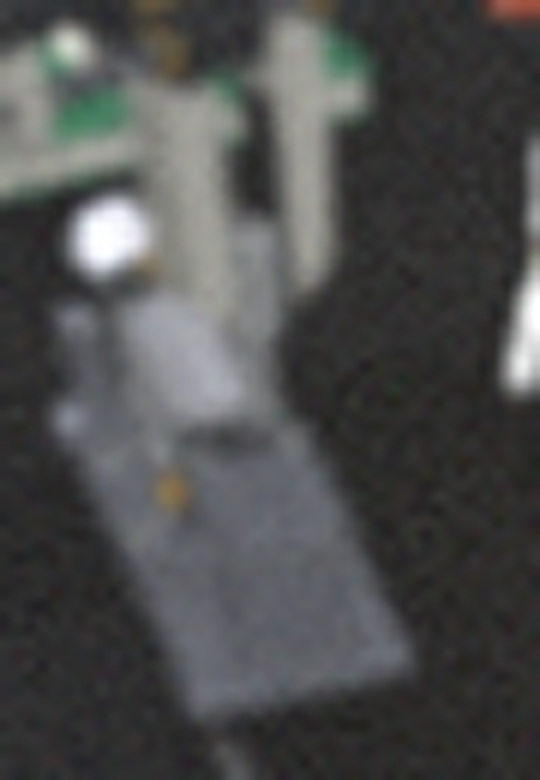

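Run:
```python
from h import *
a=cam("side0")[0]["pixels"].astype(float);b=cam("side8")[0]["pixels"].astype(float)
d=(b-a).mean(2)
np.set_printoptions(linewidth=200)
print("cols",range(274,290))
for r in range(145,172):print(r,d[r,274:290].round(0).astype(int), b[r,274:290].mean(1).round(0).astype(int))
im=np.clip(128+d*1.5,0,255).astype(np.uint8)[130:195,260:305]
cv2.imwrite("pics/d8.png",cv2.resize(im,None,fx=12,fy=12,interpolation=cv2.INTER_CUBIC))
```

```text
cols range(274, 290)
145 [ 96 106 115 104  70  28  -1  -3  18  53 105 112 108  68  14   3] [140 152 160 150 116  75  48  47  60 102 145 158 148 107  58  47]
146 [ 89 107 109 101  85  42  11  -1  26  55 106 119 110  62  20   0] [136 154 155 150 127  83  55  41  58  95 143 156 150 107  63  42]
147 [ 84 100 109 108  82  55  36  27  16  49  85 108 104  56  21   5] [134 147 155 157 132 102  76  69  60  95 136 154 148 100  66  45]
148 [ 79 103 109 111  94  68  68  57  54  64  93 108 110  67  21  10] [133 149 155 158 143 115 109 105  94 103 137 153 151 110  64  46]
149 [ 73 102 107 109 106  91  95  99  89  60  88 113 109  73  21   0] [135 147 155 158 147 134 134 135 124 105 132 155 148 114  66  47]
150 [ 54  91  97 112 107 100 102 104  85  63  84 116  96  73  35  16] [131 146 155 158 153 139 141 143 128 108 129 156 144 111  71  52]
151 [ 43  65  81  97 100  91  84  94  81  64  73 107  93  57  24   5] [132 139 150 158 151 134 130 137 122 108 120 153 140 102  64  49]
152 [40 58 74 86 93 84 83 97 76 61 80 98 88 49 17 -1] [129 136 150 157 155 138 132 134 121 101 120 137 128  89  55  48]
153 [33
[... 1636 characters left out ...]
 -2 10  7  6  0  0 -3 -5  3  0  4] [105  87  84  82  67  71  81  84  88 108 107  88  56  45  42  47]
167 [-7  1 -1  2  0 -3 -4  1 -3  2  0  5 -3  6  3 -4] [107  95  94  87  78  75  80  84  91 104 112  99  67  51  44  39]
168 [-3 -1 -1  7  0  1  2  2 -3  2  5 -5 -3  5  2  1] [104  98 106 102  93  90  96  99 101 105 111  98  80  65  48  46]
169 [ 0  3 -4  7  1  5  1 -4  0 -3 -3  7  4  2  4 -4] [102  94 100 110 107 105 100 103 104 104 103 106  97  74  51  40]
170 [-3  0  0 -5  1  0  6 -4  2  5 -3  3 -2 -6 -5  0] [106  96  98 101 107 105 105 102 103 104 104 109 101  80  57  45]
171 [ 0  5  1  2 -3 -5  0  2  0 -8  2 -1  1  1 -7  6] [104  93  92 104 103 105 103 100 102  98 104 108 106  96  72  55]
```

View pics/d8.png

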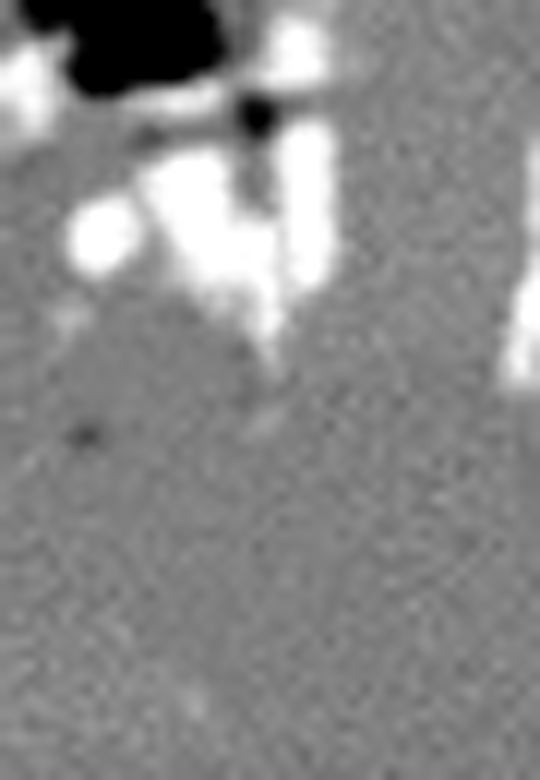

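Call:
jog_arm(
  commands=[
    [[-0.0022, 0.0007, -0.015], [0, 0, 0], 1],
    [[-0.0022, 0.0007, -0.025], [0, 0, 0], 1],
    [[-0.0022, 0.0007, -0.025], [0, 0, 0], 1],
    [[-0.0022, 0.0007, -0.025], [0, 0, 0], 1],
  ],
)

```text
t: 12.35
tool_pos: [0.5048, 0.1831, 0.0682]
orientation: [1.728, 2.611, 0.002]
force: [0.4, 0.0, -0.3]
opening: 0.0176
```

```bash
python3 st.py
```

```text
12.35 [0.5048 0.1831 0.0682] [1.728e+00 2.611e+00 2.000e-03] [ 0.4  0.  -0.3] [-0.02  0.07 -0.03] 0.0176
```

Call:
jog_arm(
  commands=[
    [[0, 0, -0.003], [0, 0, 0], 1],
    [[0, 0, -0.006], [0, 0, 0], 1],
    [[0, 0, -0.009], [0, 0, 0], 1],
    [[0, 0, -0.009], [0, 0, 0], 1],
  ],
)

```text
t: 12.85
tool_pos: [0.5046, 0.183, 0.0626]
orientation: [1.729, 2.611, 0.001]
force: [-0.6, 0.1, 0.2]
opening: 0.0173
```

```bash
python3 st.py
```

```text
12.85 [0.5046 0.183  0.0626] [1.729e+00 2.611e+00 1.000e-03] [-0.6  0.1  0.2] [-0.06  0.06  0.01] 0.0173
```

Call:
jog_arm(
  commands=[
    [[0, 0, -0.003], [0, 0, 0], 1],
    [[0, 0, -0.006], [0, 0, 0], 1],
    [[0, 0, -0.009], [0, 0, 0], 1],
    [[0, 0, -0.009], [0, 0, 0], 1],
  ],
)

```text
t: 13.35
tool_pos: [0.5046, 0.1829, 0.0569]
orientation: [1.729, 2.611, 0.001]
force: [0.4, -1.1, -0.8]
opening: 0.0171
```

```bash
python3 st.py
```

```text
13.35 [0.5046 0.1829 0.0569] [1.729e+00 2.611e+00 1.000e-03] [ 0.4 -1.1 -0.8] [-0.28 -0.04 -0.01] 0.0171
```

Call:
jog_arm(
  commands=[
    [[0, 0, -0.003], [0, 0, 0], 1],
    [[0, 0, -0.006], [0, 0, 0], 1],
    [[0, 0, -0.009], [0, 0, 0], 1],
    [[0, 0, -0.009], [0, 0, 0], 1],
  ],
)

```text
t: 13.85
tool_pos: [0.5045, 0.1828, 0.0513]
orientation: [1.729, 2.612, 0.001]
force: [1.1, -1.1, -1.6]
opening: 0.0172
```

```bash
python3 st.py
```

```text
13.85 [0.5045 0.1828 0.0513] [1.729e+00 2.612e+00 1.000e-03] [ 1.1 -1.1 -1.6] [-0.28 -0.18 -0.02] 0.0172
```

Call:
jog_arm(
  commands=[
    [[0.0005, -0.0006, -0.003], [0, 0, 0], 1],
    [[0.0005, -0.0006, -0.006], [0, 0, 0], 1],
    [[0.0005, -0.0006, -0.009], [0, 0, 0], 1],
    [[0.0005, -0.0006, -0.012], [0, 0, 0], 1],
    [[0.0005, -0.0006, -0.012], [0, 0, 0], 1],
  ],
)

```text
t: 14.48
tool_pos: [0.5046, 0.1825, 0.0439]
orientation: [1.729, 2.612, 0.0]
force: [-0.2, 0.4, -0.5]
opening: 0.0174
```

```bash
python3 st.py
```

```text
14.47 [0.5046 0.1825 0.0439] [1.729 2.612 0.   ] [-0.2  0.4 -0.5] [0.01 0.04 0.04] 0.0174
```

Forces vanished; continuing down.

Call:
jog_arm(
  commands=[
    [[0, 0, -0.004], [0, 0, 0], 1],
    [[0, 0, -0.008], [0, 0, 0], 1],
    [[0, 0, -0.012], [0, 0, 0], 1],
    [[0, 0, -0.0155], [0, 0, 0], 1],
    [[0, 0, -0.0155], [0, 0, 0], 1],
  ],
)

```text
t: 15.1
tool_pos: [0.5046, 0.1824, 0.0343]
orientation: [1.729, 2.612, -0.0]
force: [-0.2, -0.2, -0.1]
opening: 0.0176
```

```bash
python3 st.py
```

```text
15.1 [0.5046 0.1824 0.0343] [ 1.729  2.612 -0.   ] [-0.2 -0.2 -0.1] [-0.1   0.05 -0.05] 0.0176
```

Call:
jog_arm(
  commands=[
    [[0, 0, -0.0015], [0, 0, 0], 1],
    [[0, 0, -0.003], [0, 0, 0], 1],
    [[0, 0, -0.004], [0, 0, 0], 1],
    [[0, 0, -0.0045], [0, 0, 0], 1],
  ],
)

```text
t: 15.6
tool_pos: [0.5046, 0.1824, 0.0321]
orientation: [1.729, 2.612, -0.0]
force: [-3.6, -1.4, 7.4]
opening: 0.0177
```

```bash
python3 st.py
```

```text
15.6 [0.5046 0.1824 0.0321] [ 1.729  2.612 -0.   ] [-3.6 -1.4  7.4] [-0.3   0.63  0.01] 0.0177
```

Call:
jog_arm(
  commands=[
    [[0, 0, 0], [0, 0, 0], 0.1],
    [[0, 0, 0], [0, 0, 0], 0.1],
    [[0, 0, 0], [0, 0, 0], 0.1],
    [[0, 0, 0.03], [0, 0, 0], 0.1],
    [[0, 0, 0.07], [0, 0, 0], 0.0],
    [[0, 0, 0.11], [0, 0, 0], 0.0],
    [[0, 0, 0.13], [0, 0, 0], 0],
    [[0, 0, 0.13], [0, 0, 0], 0],
  ],
)

```text
t: 16.6
tool_pos: [0.5056, 0.1827, 0.1116]
orientation: [1.728, 2.61, 0.003]
force: [0.1, 0.1, -0.4]
opening: 0.0463
```

```bash
python3 st.py;python3 snap.py 9
python3 - <<'E'
from fitbr2 import *
S=cam("side9");T=cam("top9")
p=(.504,.1832,0);z=.02
pol=[(proj(S,c),(0,0,255)) for c in cyl(p,(0,0,z+.049),'z',.009,.03)]
crop(S,245,120,305,200,9,"pics/s9.png",pol);crop(T,210,160,290,230,9,"pics/t9.png")
E
```

```text
16.6 [0.5056 0.1827 0.1116] [1.728 2.61  0.003] [ 0.1  0.1 -0.4] [-0.02  0.02 -0.  ] 0.0463
```

View pics/s9.png

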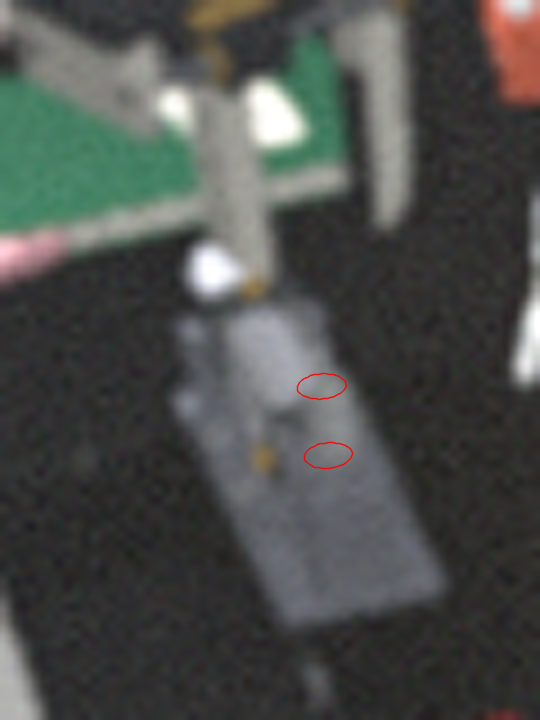

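View pics/t9.png

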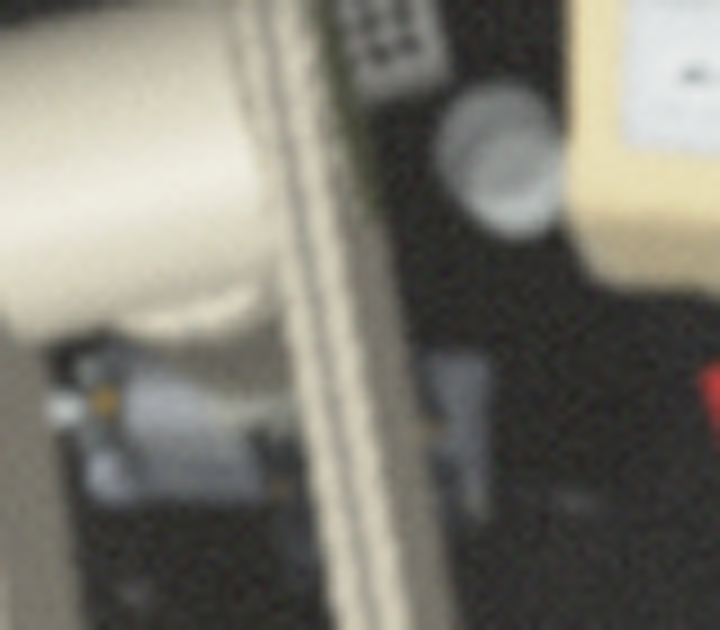

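```bash
python3 st.py
```

```text
16.7 [0.5042 0.1823 0.1095] [ 1.729e+00  2.612e+00 -1.000e-03] [-0.  -0.4  0.1] [-0.03  0.11 -0.05] 0.0465
```

Call:
jog_arm(
  commands=[
    [[0.0007, 0.2798, 0], [0.0008, 0.0012, -0.0643], 0],
    [[0.0007, 0.2798, 0], [0.0008, 0.0012, -0.0643], 0],
    [[0.0007, 0.2798, 0], [0.0008, 0.0012, -0.0643], 0],
    [[0.0007, 0.2798, -0.05], [0.0008, 0.0012, -0.0643], 0],
    [[0.0007, 0.2798, -0.075], [0.0008, 0.0012, -0.0643], 0],
    [[0.0007, 0.2798, -0.075], [0.0008, 0.0012, -0.0643], 0],
    [[0.0007, 0.2798, -0.075], [0.0008, 0.0012, -0.0643], 0],
  ],
)

```text
t: 17.58
tool_pos: [0.5051, 0.3497, 0.0651]
orientation: [-2.225, -2.217, 0.003]
force: [0.1, 0.3, 0.5]
opening: 0.0466
```

```bash
python3 st.py;python3 snap.py 10; python3 st.py
python3 - <<'E'
from fitbr2 import *
S=cam("side10");T=cam("top10")
pol=[(proj(S,c),(0,0,255)) for c in cyl((.504,.1832,0),(0,0,.069),'z',.009,.03)]+[(proj(S,c),(0,255,0)) for c in cyl((.504,.1832,1.5675),(.167,0,.04),'x',.0125,.028)]
crop(S,240,110,305,200,9,"pics/s10.png",pol);crop(T,190,160,280,230,8,"pics/t10.png")
E
```

```text
17.57 [0.5051 0.3497 0.0651] [-2.225 -2.217  0.003] [0.1 0.3 0.5] [-0.06  0.04  0.  ] 0.0466
17.68 [0.5056 0.3501 0.0659] [-2.225e+00 -2.218e+00  1.000e-03] [-0.1 -0.3  0.9] [-0.07  0.02 -0.03] 0.0462
```

View pics/s10.png

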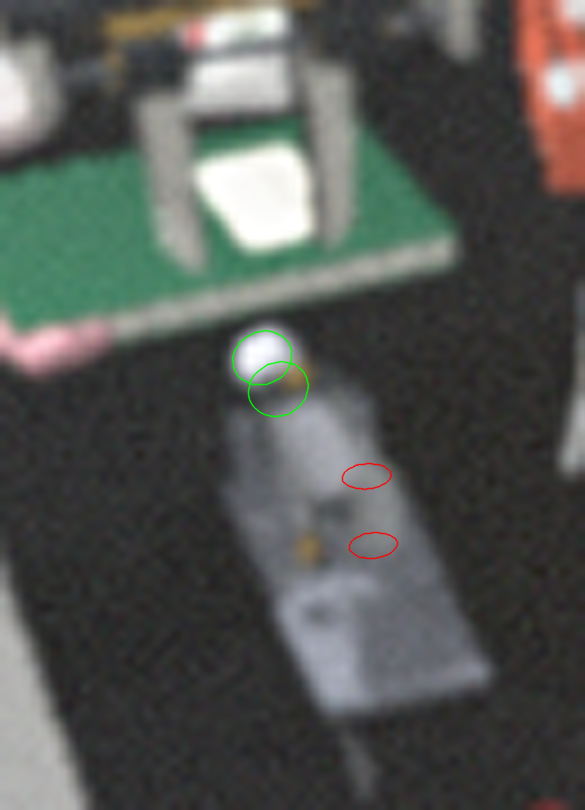

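View pics/t10.png

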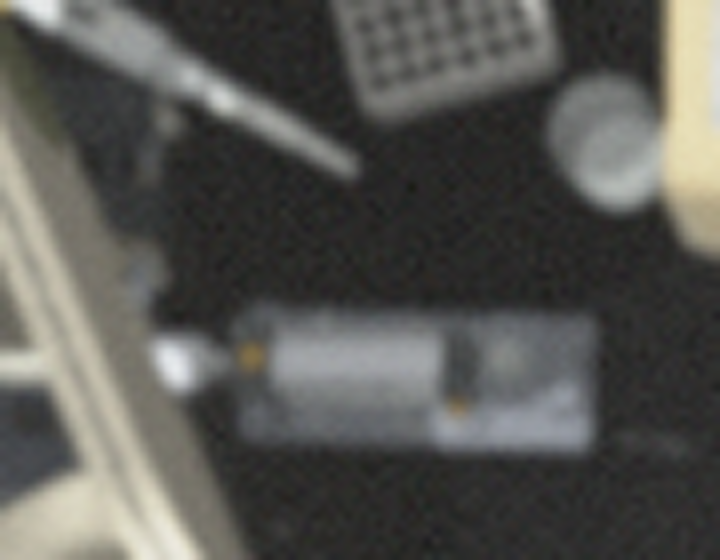

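Call:
jog_arm(
  commands=[
    [[-0.0017, 0, -0.05], [0, 0, 0], 0],
    [[-0.0017, 0, -0.09], [0, 0, 0], 0],
    [[-0.0017, 0, -0.12], [0, 0, 0], 0],
    [[-0.0017, 0, -0.125], [0, 0, 0], 0],
    [[-0.0017, 0, -0.125], [0, 0, 0], 0],
    [[-0.0017, 0, -0.125], [0, 0, 0], 0],
  ],
)

```text
t: 18.42
tool_pos: [0.5056, 0.3507, -0.0078]
orientation: [2.225, 2.217, 0.002]
force: [0.6, -0.1, 0.1]
opening: 0.0463
```

```bash
python3 st.py;python3 snap.py 11; python3 st.py
python3 - <<'E'
from fitbr2 import *
S=cam("side11")
crop(S,240,110,305,200,9,"pics/s11.png")
E
```

```text
18.43 [ 0.5056  0.3507 -0.0078] [2.225e+00 2.217e+00 2.000e-03] [ 0.6 -0.1  0.1] [-0.05  0.06  0.01] 0.0463
18.52 [ 0.5053  0.3506 -0.008 ] [2.225e+00 2.217e+00 2.000e-03] [-0.2 -0.1 -0.2] [-0.08  0.04  0.01] 0.0467
```

View pics/s11.png

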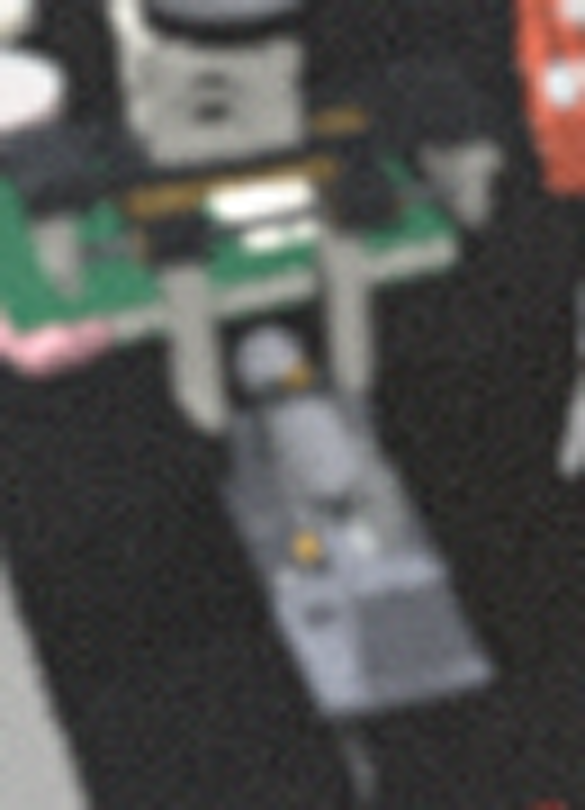

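Call:
jog_arm(
  commands=[
    [[-0.004, -0.0005, -0.001], [0, 0, 0], 0],
    [[-0.004, -0.0005, -0.001], [0, 0, 0], 0.2],
    [[-0.004, -0.0005, -0.001], [0, 0, 0], 0.3],
    [[-0.004, -0.0005, -0.001], [0, 0, 0], 0.32],
    [[-0.004, -0.0005, -0.001], [0, 0, 0], 0.34],
  ],
  newtons=3,
)

```text
t: 19.15
tool_pos: [0.5029, 0.3502, -0.0087]
orientation: [2.225, 2.217, 0.002]
force: [-0.6, -0.1, 0.8]
opening: 0.031
```

```bash
python3 st.py;python3 snap.py 12
python3 - <<'E'
from fitbr2 import *
S=cam("side12")
crop(S,250,130,290,180,14,"pics/s12.png")
E
```

```text
19.15 [ 0.5029  0.3502 -0.0087] [2.225e+00 2.217e+00 2.000e-03] [-0.6 -0.1  0.8] [-0.05  0.11 -0.03] 0.031
```

View pics/s12.png

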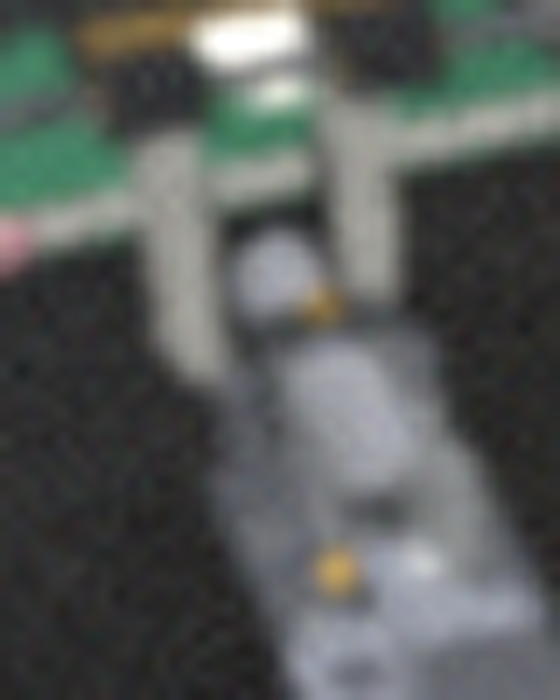

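Call:
jog_arm(
  commands=[
    [[0, 0, 0], [0, 0, 0], 0.4],
    [[0, 0, 0], [0, 0, 0], 0.43],
    [[0, 0, 0], [0, 0, 0], 0.46],
    [[0, 0, 0], [0, 0, 0], 0.5],
    [[0, 0, 0], [0, 0, 0], 0.5],
  ],
  newtons=3,
)

```text
t: 19.88
tool_pos: [0.5033, 0.3504, -0.0085]
orientation: [2.225, 2.217, 0.003]
force: [2.1, 0.6, 0.7]
opening: 0.0251
```

```bash
python3 st.py; python3 -c "
from plant import robot
robot.read_camera('side')"; python3 st.py
```

```text
19.88 [ 0.5033  0.3504 -0.0085] [2.225 2.217 0.003] [2.1 0.6 0.7] [ 0.06 -0.3   0.04] 0.0251
19.93 [ 0.5033  0.3504 -0.0085] [2.225 2.217 0.003] [2.  0.4 1. ] [ 0.05 -0.33  0.06] 0.0248
```

Call:
jog_arm(
  commands=[
    [[0.001, 0, 0], [0, 0, 0], 0.5],
    [[0.0012, 0, 0], [0, 0, 0], 0.5],
  ],
)

```text
t: 20.18
tool_pos: [0.5037, 0.3504, -0.0087]
orientation: [2.225, 2.217, 0.002]
force: [0.7, 0.7, -0.6]
opening: 0.0251
```

```bash
python3 st.py; python3 -c "
from plant import robot
robot.read_camera('side')"; python3 st.py
```

```text
20.18 [ 0.5037  0.3504 -0.0087] [2.225e+00 2.217e+00 2.000e-03] [ 0.7  0.7 -0.6] [0.08 0.03 0.01] 0.0251
20.23 [ 0.5037  0.3503 -0.0086] [2.225e+00 2.217e+00 2.000e-03] [-0.3  0.8  0.1] [ 0.06  0.03 -0.01] 0.025
```

Call:
jog_arm(
  commands=[
    [[0, 0, 0], [0, 0, 0], 0.6],
    [[0, 0, 0], [0, 0, 0], 0.6],
    [[0, 0, 0], [0, 0, 0], 0.6],
  ],
  newtons=25,
)

```text
t: 20.6
tool_pos: [0.5037, 0.3504, -0.0086]
orientation: [2.225, 2.217, 0.002]
force: [1.1, 1.0, 0.7]
opening: 0.0244
```

```bash
python3 st.py
```

```text
20.6 [ 0.5037  0.3504 -0.0086] [2.225e+00 2.217e+00 2.000e-03] [1.1 1.  0.7] [ 0.13 -0.08  0.01] 0.0244
```

Draw slowly: first 12 mm.

Call:
jog_arm(
  commands=[
    [[0.0003, 0.004, 0], [0, 0, 0], 0.6],
    [[0.0003, 0.008, 0], [0, 0, 0], 0.6],
    [[0.0003, 0.012, 0], [0, 0, 0], 0.6],
    [[0.0003, 0.016, 0], [0, 0, 0], 0.6],
    [[0.0003, 0.02, 0], [0, 0, 0], 0.6],
  ],
)

```text
t: 21.22
tool_pos: [0.5037, 0.3607, -0.009]
orientation: [2.225, 2.216, -0.002]
force: [0.3, -7.5, 1.4]
opening: 0.0242
```

```bash
python3 st.py
```

```text
21.23 [ 0.5037  0.3607 -0.009 ] [ 2.225e+00  2.216e+00 -2.000e-03] [ 0.3 -7.5  1.4] [-1.38 -0.01  0.05] 0.0242
```

Call:
jog_arm(
  commands=[
    [[0, 0.005, 0.0004], [0, 0, 0], 0.6],
    [[0, 0.009, 0.0006], [0, 0, 0], 0.6],
    [[0, 0.013, 0.0006], [0, 0, 0], 0.6],
    [[0, 0.017, 0.0006], [0, 0, 0], 0.6],
    [[0, 0.021, 0.0006], [0, 0, 0], 0.6],
    [[0, 0.025, 0.0006], [0, 0, 0], 0.6],
    [[0, 0.029, 0.0006], [0, 0, 0], 0.6],
  ],
)

```text
t: 22.1
tool_pos: [0.5034, 0.3757, -0.0095]
orientation: [2.224, 2.214, -0.008]
force: [1.0, -11.2, 2.4]
opening: 0.0243
```

```bash
python3 st.py
```

```text
22.1 [ 0.5034  0.3757 -0.0095] [ 2.224  2.214 -0.008] [  1.  -11.2   2.4] [-1.73 -0.11  0.03] 0.0243
```

Call:
jog_arm(
  commands=[
    [[0.0004, 0.003, 0.0015], [0, 0, 0], 0.6],
    [[0.0006, 0.007, 0.002], [0, 0, 0], 0.6],
    [[0.0006, 0.011, 0.002], [0, 0, 0], 0.6],
    [[0.0006, 0.014, 0.002], [0, 0, 0], 0.6],
    [[0.0006, 0.017, 0.002], [0, 0, 0], 0.6],
    [[0.0006, 0.02, 0.002], [0, 0, 0], 0.6],
  ],
)

```text
t: 22.85
tool_pos: [0.5032, 0.3849, -0.0095]
orientation: [2.223, 2.212, -0.016]
force: [0.3, -11.6, 0.6]
opening: 0.0243
```

```bash
python3 st.py
```

```text
22.85 [ 0.5032  0.3849 -0.0095] [ 2.223  2.212 -0.016] [  0.3 -11.6   0.6] [-1.86 -0.14  0.09] 0.0243
```

Call:
jog_arm(
  commands=[
    [[0.0004, 0.004, 0.0006], [0, 0, 0], 0.6],
    [[0.0006, 0.008, 0.001], [0, 0, 0], 0.6],
    [[0.0006, 0.012, 0.001], [0, 0, 0], 0.6],
    [[0.0006, 0.016, 0.001], [0, 0, 0], 0.6],
    [[0.0006, 0.016, 0.001], [0, 0, 0], 0.6],
  ],
)

```text
t: 23.48
tool_pos: [0.5031, 0.3916, -0.0101]
orientation: [2.222, 2.21, -0.023]
force: [0.7, -10.5, 1.5]
opening: 0.0243
```

```bash
python3 st.py; python3 snap.py 13; python3 st.py;python3 - <<'E'
from fitbr2 import *
S=cam("side13");T=cam("top13")
crop(S,240,110,305,200,9,"pics/s13.png");crop(T,180,170,280,230,8,"pics/t13.png")
E
```

```text
23.48 [ 0.5031  0.3916 -0.0101] [ 2.222  2.21  -0.023] [  0.7 -10.5   1.5] [-1.77 -0.14  0.05] 0.0243
23.57 [ 0.5031  0.3916 -0.0101] [ 2.222  2.21  -0.023] [  1.1 -10.4   1. ] [-1.78 -0.1   0.1 ] 0.0242
```

View pics/s13.png

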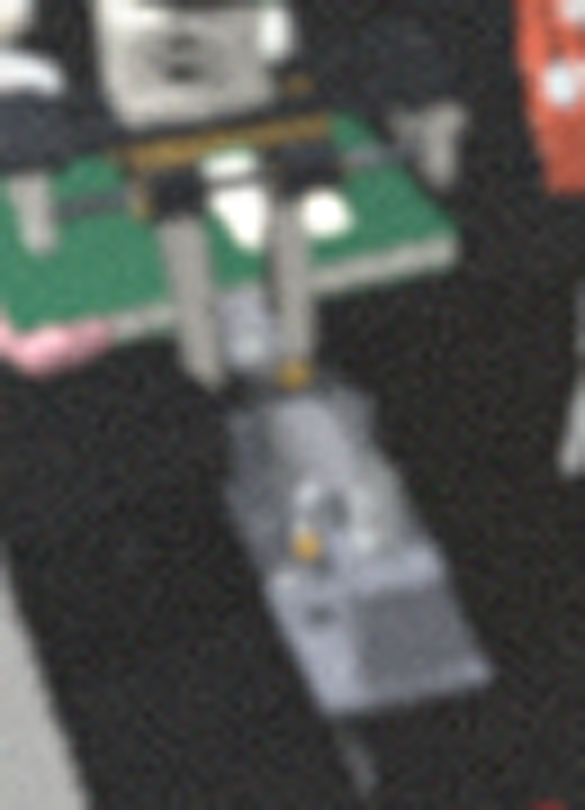

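View pics/t13.png

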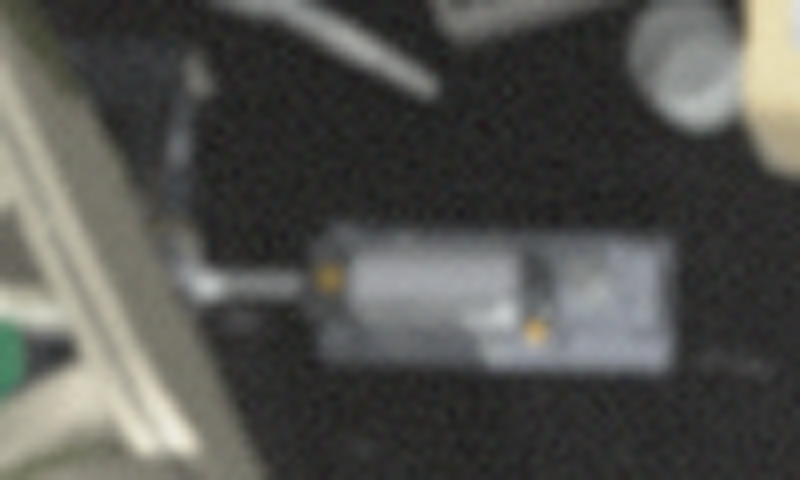

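Call:
jog_arm(
  commands=[
    [[0.0004, 0.003, 0.0004], [0, 0, 0], 0.6],
    [[0.0004, 0.005, 0.0006], [0, 0, 0], 0.6],
    [[0.0004, 0.005, 0.0006], [0, 0, 0], 0.6],
    [[0.0004, 0.005, 0.0006], [0, 0, 0], 0.6],
  ],
)

```text
t: 24.08
tool_pos: [0.5031, 0.3916, -0.0106]
orientation: [2.222, 2.208, -0.03]
force: [0.7, -11.4, 1.7]
opening: 0.0241
```

```bash
python3 st.py; python3 snap.py 14; python3 st.py;python3 - <<'E'
from fitbr2 import *
from plant import robot
T0=cam("top0");T=cam("top14");S=cam("side14");S0=cam("side0")
for n,rk in(("T0",T0),("T14",T)):
    g=rk[0]["pixels"].mean(2);print(n,g[203:208,196:226].mean(0).round(0).astype(int))
print([ (n,[(round(d["p"],2),d["uv"]) for d in robot.trace(c,n)][:2]) for c,n in(("side","pin_head"),("top","pin_head"),("top","knob"),("side","knob"))])
crop(T,180,190,280,225,8,"pics/t14.png");crop(S,250,120,310,200,10,"pics/s14.png")
E
python3 st.py
```

```text
24.07 [ 0.5031  0.3916 -0.0106] [ 2.222  2.208 -0.03 ] [  0.7 -11.4   1.7] [-1.95 -0.12  0.02] 0.0241
24.18 [ 0.503   0.3917 -0.0106] [ 2.221  2.208 -0.03 ] [  0.6 -10.7   2.4] [-1.94 -0.11  0.04] 0.0245
T0 [ 42  43  43  41  44  42  43  45  42  46  66 107 134 144 145 146 149 148
 140 121 108  93  83  79  87  90  88 101 132 151]
T14 [113 114 113 109 105 104 110 128 145 151 143 125 107  96  96  94  94  95
  93  95  91  80  71  79  87  91  92 111 138 154]
[('pin_head', [(0.61, [276.2, 166.1])]), ('pin_head', []), ('knob', [(0.56, [206.8, 205.7]), (0.39, [255.6, 209.4])]), ('knob', [(0.53, [268.5, 147.3])])]
24.38 [ 0.5031  0.3916 -0.0106] [ 2.221  2.208 -0.03 ] [  0.5 -10.8   2.7] [-1.98 -0.15  0.07] 0.0246
```

View pics/t14.png

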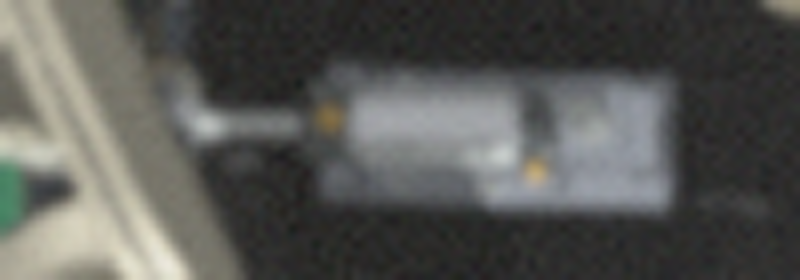

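View pics/s14.png

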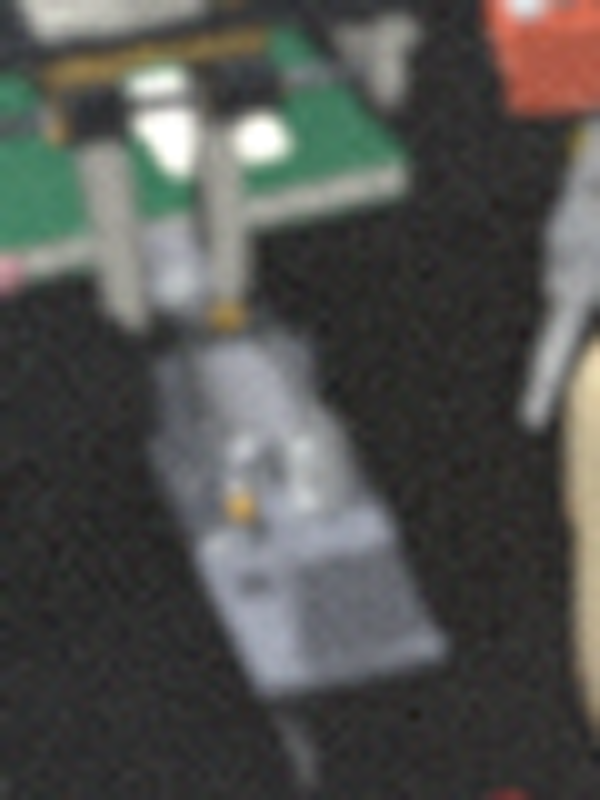

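Run:
```python
from fitbr2 import *
T0=cam("top0");T=cam("top14");S0=cam("side0");S=cam("side14")
b=(.504,.1832,1.5708)
for p in(0,.02,.03,.042):
    print(p,"T near",proj(T,pose(b,(.153+p,0,.0525))).round(2),"far",proj(T,pose(b,(.181+p,0,.0525))).round(2),"S near-top",proj(S,pose(b,(.153+p,0,.0525))).round(2),"far",proj(S,pose(b,(.181+p,0,.0525))).round(2))
print("nose",proj(T,pose(b,(.137,0,.04))).round(2))
pol=lambda rk,pp:[(proj(rk,c),(0,255,0)) for p in pp for c in cyl(b,(.167+p,0,.04),'x',.0125,.028)]
a=T[0]["pixels"].astype(int)
for rk,nm in((T0,"a"),(T,"b")):
    crop(rk,190,192,230,220,18,f"pics/k{nm}.png",pol(rk,(0,) if nm=="a" else (.042,)))
crop(S,255,130,285,170,18,"pics/kc.png",pol(S,(.042,)))
```

```text
0 T near [[214.11 203.98]] far [[206.91 203.82]] S near-top [[269.99 149.79]] far [[268.17 146.36]]
0.02 T near [[208.97 203.86]] far [[201.79 203.69]] S near-top [[268.68 147.33]] far [[266.9  143.98]]
0.03 T near [[206.4 203.8]] far [[199.23 203.63]] S near-top [[268.04 146.12]] far [[266.27 142.8 ]]
0.042 T near [[203.32 203.73]] far [[196.16 203.56]] S near-top [[267.27 144.69]] far [[265.53 141.41]]
nose [[219.05 204.64]]
```

View pics/ka.png

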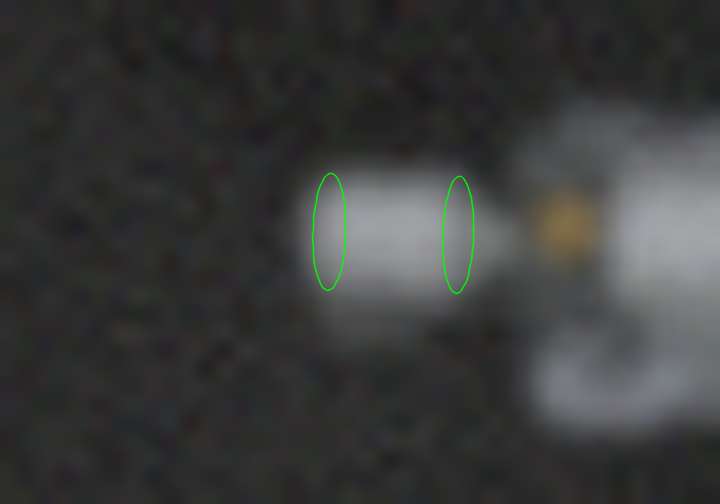

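View pics/kb.png

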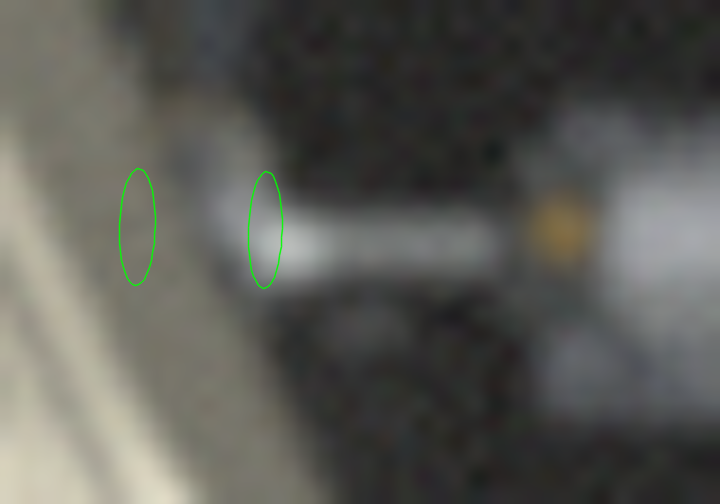

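View pics/kc.png

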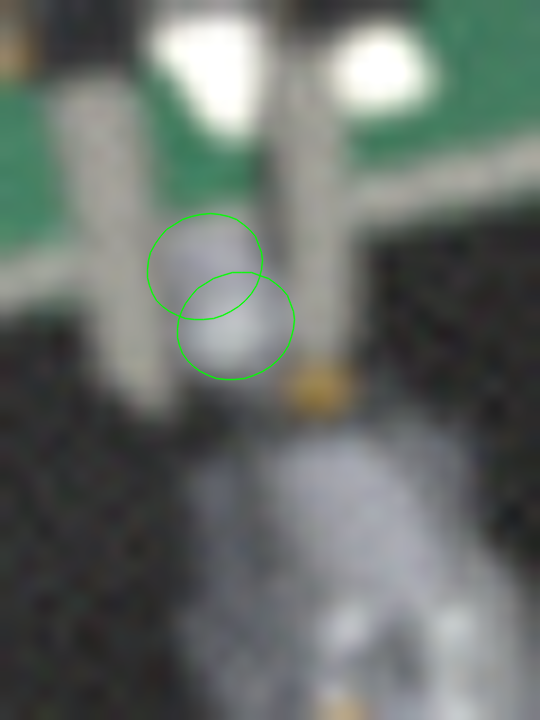

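Call:
jog_arm(
  commands=[
    [[0.0004, 0.003, 0.001], [0.001, 0, 0], 0.6],
    [[0.0006, 0.006, 0.002], [0.002, 0, 0], 0.6],
    [[0.0006, 0.008, 0.002], [0.003, 0, 0], 0.6],
    [[0.0006, 0.008, 0.002], [0.003, 0, 0], 0.6],
    [[0.0006, 0.008, 0.002], [0.003, 0, 0], 0.6],
  ],
  newtons=35,
)

```text
t: 25.0
tool_pos: [0.5031, 0.3933, -0.0104]
orientation: [-2.228, -2.213, 0.017]
force: [0.1, -11.1, 1.3]
opening: 0.0243
```

```bash
python3 st.py; python3 snap.py 15; python3 st.py;python3 - <<'E'
from fitbr2 import *
T=cam("top15");S=cam("side15")
for n in("top0","top14","top15"):
    g=cam(n)[0]["pixels"].mean(2);print(n,g[203:208,196:226].mean(0).round(0).astype(int))
b=(.504,.1832,1.5708)
pol=lambda rk,p:[(proj(rk,c),(0,255,0)) for c in cyl(b,(.167+p,0,.04),'x',.0125,.028)]
crop(T,190,192,230,220,18,"pics/kb2.png",pol(T,.043));crop(S,255,130,295,185,13,"pics/kc2.png",pol(S,.043)+[(proj(S,c),(0,0,255)) for c in cyl(b,(0,0,.069),'z',.009,.03)])
E
```

```text
25.0 [ 0.5031  0.3933 -0.0104] [-2.228 -2.213  0.017] [  0.1 -11.1   1.3] [-2.01 -0.14  0.1 ] 0.0243
25.1 [ 0.5031  0.3933 -0.0105] [-2.228 -2.213  0.017] [  0.2 -12.2   1.8] [-2.08 -0.21  0.07] 0.0241
top0 [ 42  43  43  41  44  42  43  45  42  46  66 107 134 144 145 146 149 148
 140 121 108  93  83  79  87  90  88 101 132 151]
top14 [113 114 113 109 105 104 110 128 145 151 143 125 107  96  96  94  94  95
  93  95  91  80  71  79  87  91  92 111 138 154]
top15 [116 113 114 112 111 114 119 126 136 144 144 137 120 102  96  93  94  93
  93  95  87  76  71  78  90  91  94 109 138 154]
```

View pics/kb2.png

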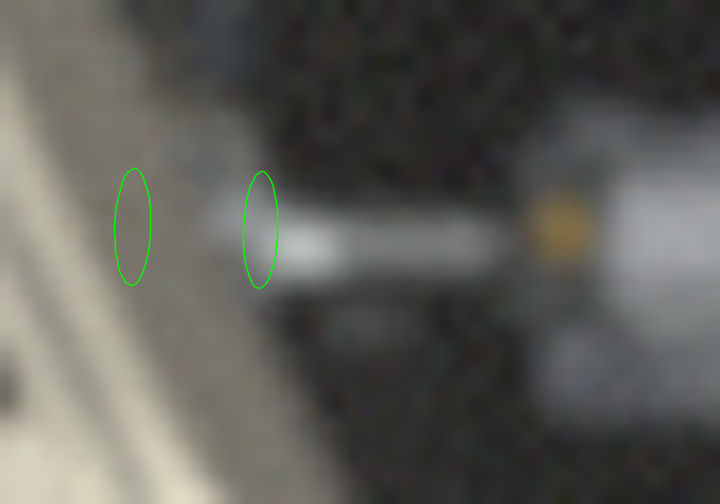

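View pics/kc2.png

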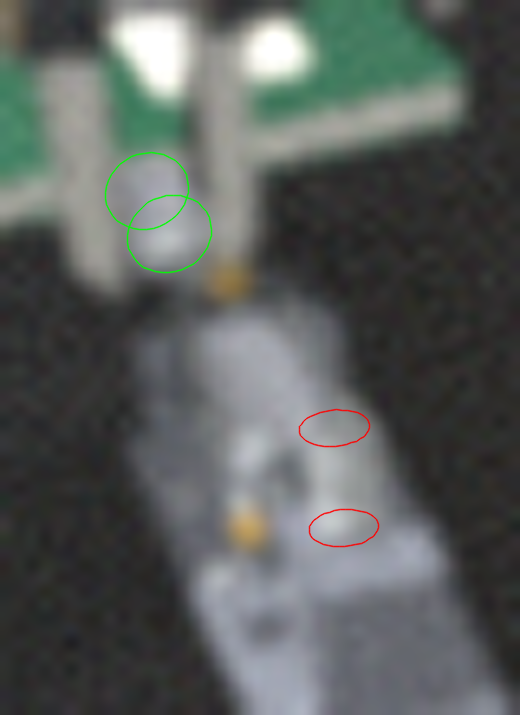

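Run:
```python
from h import *
np.set_printoptions(linewidth=220)
print("u",np.arange(203,224))
for n in("top10","top11","top12","top13","top14","top15"):
    g=cam(n)[0]["pixels"].mean(2);print(n,g[204:207,203:224].mean(0).round(0).astype(int))
for n in("side10","side12","side13","side14","side15"):
    g=cam(n)[0]["pixels"].mean(2);print(n,"rows138-156 @cols267-269",g[138:157,267:270].mean(1).round(0).astype(int))
```

```text
u [203 204 205 206 207 208 209 210 211 212 213 214 215 216 217 218 219 220 221 222 223]
top10 [141 122 113 114 113 126 162 207 226 220 189 152 131 117 108  95  86  93  96  93 106]
top11 [151 161 170 161 138 120 115 114 113 116 120 126 125 115 107  94  87  91  94  92 107]
top12 [156 168 169 155 135 118 112 115 116 117 123 127 122 117 107  93  87  91  96  92 104]
top13 [133 157 173 167 146 122 110 110 109 109 110 109 111 106  89  76  80  92  97  97 115]
top14 [133 156 171 166 146 124 112 111 109 109 110 108 109 106  89  76  83  91  97  96 116]
top15 [130 146 161 168 162 141 118 111 108 109 109 108 111 102  87  76  80  93  96  99 114]
side10 rows138-156 @cols267-269 [120  97 107 138 160 147  97  63 116 200 245 246 234 189 125  81  64  79  91]
side12 rows138-156 @cols267-269 [116  96 107 137 161 145  98  58  71 117 145 151 150 138 105  75  69  79  90]
side13 rows138-156 @cols267-269 [110  93  97 119 142 150 157 168 164 172 179 163 132  99  76  68  73  87  97]
side14 rows138-156 @cols267-269 [109  91  96 122 142 148 156 161 169 180 181 162 133 101  77  66  74  87  96]
side15 rows138-156 @cols267-269 [109  91  96 118 142 149 157 167 166 173 180 156 126  97  72  69  74  87  98]
```

```bash
python3 -c "
from plant import robot
print(robot.close_job())"; python3 st.py
```

```text
the job is handed in; nothing more can be done
None
the job is handed in; nothing more can be done
```

I took the clevis pin from the block's middle hole, seated it through the fork and lug, then drew the rod out about 43 mm. I handed the job in at about 25 s of the 54 s allowed, still holding the knob. No verdict was reported.

**Last checks**
- **Pin seating:** the head touched down with about 7 N at the height worked out from the pick-up. The last pictures show it standing on the fork with the fingers clear. The rod had not been touched at that point.
- **Rod travel:** the tool moved 42.9 mm. In the top picture, a dark dip that fits the groove lies just outside the nose, which gives about 42.5 mm. The pull was a steady 11–12 N and sideways and vertical forces were under about 3 N, so I saw no sign of slipping or of wrenching the cylinder.
- **Other things:** I did not re-measure the dowels, beaker, marker and screwdriver at the end. I saw nothing knocked in the pictures along the way.

**What failed or disagreed**
- **First grasp missed:** the fingertips are really about 29 mm higher than the reported tool position. I found this by touching the pin head lightly (about 10 N) and corrected for it from then on.
- **Cameras differed:** they disagreed by up to about 3.5 mm on where the bracket lies. I settled it by comparing the held pin with the fork in the pictures, and by contact force.
- **Unclear knob reading:** one bright spot in the top view suggested less travel, about 31–38 mm. I discounted it because it was also there before the pull.

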